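Feed cartons down the roller track and bar the bay

TASK

Three or four small cardboard cartons stand on the granite ledge. Set them upright on the open loading end of the white roller track, one after another, and push each along the rollers under the wire rack, until every carton is past the two steel eyelets. Then lock the bay: pass the wooden-handled steel bar through both eyelets from the robot's side, right across the track, until its tip stands well out of the far eyelet, and leave it there; do not disturb the bowl, the glass dish or the scoop.

Things in the scene. Friction and masses are not known exactly. Their poses are not given: they have to be found in the camera images.
- station: white steel roller track, fixed, 430 mm long (its y), 90 wide (x). Origin: underside centre, on the ledge; x away from the robot, y left, z up. 16 free rollers, tops 45 mm up; a carton let go soon stops. Rails: inner faces x = -30, +30, 5 mm thick, tops 53 mm up. Open loading end y = +215. A wire rack roofs the bay from y = +16 to -216: underside 111, top 119 mm up, posts out to x = -44, +44
- load (a point): point on the roller tops, mid width, at (0, +140, 45) mm of the station: a good place for the middle of a carton's underside. Loading zone: y = +90 to +215 mm; cartons are pushed from here towards the station's -y
- eye_near (a point): centre of the hole in the eyelet on the robot's side, at (-33, +85, 71) mm of the station. The eyelet is an upright steel plate on the rail, 34 mm square and 6 mm thick (top 88 mm up), with a 16 mm round hole running along the station's x
- eye_far (a point): centre of the like hole in the far eyelet, at (+33, +85, 71) mm of the station
- bay_end (a point): inner face of the bay's end stop at roller-top height, mid width, at (0, -215, 45) mm of the station. From here four cartons end to end leave 15 mm to spare before the bar
- bar: locking bar, 170 mm long: dark wooden handle 70 x 24 x 24 mm with a steel rod 10 mm thick, 100 mm long, slightly pointed, out of one end; 0.2 kg. Lies on the ledge left of the cartons. Origin: underside centre of the handle; x along the rod to its tip, z up; rod axis 12 mm above the underside. Balances within the handle; threaded and let go, the handle sags a few degrees and the bar stays
- bar_tip (a point): tip of the rod, at (135, 0, 12) mm of the bar
- bar_shoulder (a point): where the rod leaves the handle, at (35, 0, 12) mm of the bar; the handle does not pass the eyelet
- bowl: blue ceramic bowl, 130 mm wide, on the right, beyond the end of the bay: leave alone
- dish: small glass dish, 84 mm wide, on the right of the ledge: leave alone
- scoop: stainless measuring scoop, 54 mm wide, beyond the track: leave alone
- carton1: cardboard carton with a white paper band, 50 (its x) x 70 (its y) x 52 mm tall, 0.15 to 0.31 kg, standing on the ledge in front of the track, its 70 mm side roughly along the track; origin at the centre of its underside; absent in some starts. It fits between the track's rails only with its 70 mm side along the track (either way round)
- carton2: cardboard carton with a white paper band, 50 (its x) x 70 (its y) x 52 mm tall, 0.15 to 0.31 kg, standing on the ledge in front of the track, its 70 mm side roughly along the track; origin at the centre of its underside; absent in some starts. It fits between the track's rails only with its 70 mm side along the track (either way round)
- carton3: cardboard carton with a white paper band, 50 (its x) x 70 (its y) x 52 mm tall, 0.15 to 0.31 kg, standing on the ledge in front of the track, its 70 mm side roughly along the track; origin at the centre of its underside; absent in some starts. It fits between the track's rails only with its 70 mm side along the track (either way round)
- carton4: cardboard carton with a white paper band, 50 (its x) x 70 (its y) x 52 mm tall, 0.15 to 0.31 kg, standing on the ledge in front of the track, its 70 mm side roughly along the track; origin at the centre of its underside; absent in some starts. It fits between the track's rails only with its 70 mm side along the track (either way round)
Mind the look-alikes: they are no part of the job. Leave any orange or pink look-alike of the carton1 alone.

How it is judged:
By the outcome, as a careful person would: the job done as asked, in the order asked, and still so for the second after the job is handed in, with the robot touching nothing.
Of carton1, carton2, carton3, carton4 only 3 to 4 are there at a start; the rules pass over those that are not, and their reading is None.
At some moment in a run one of carton1, carton2, carton3, carton4 may be knocked a few centimetres aside while the robot is not near it.
It also fails if it takes over 210 s, if anything falls off the work surface, if the arm or the gripper's body presses on something with over 40 N, if the wrist force passes 120 N, or if a joint passes its speed limit or range.

ROBOT

A 7-joint arm with a two-finger parallel gripper is mounted at the origin on the work surface. World frame = base frame: x ahead of the robot, y to its left, z up, the work surface at z = 0. Lengths are in m, angles in rad, forces in N, time in s.
With the tool pointing down it reaches from about 0.4 to 0.85 m from the base axis. Payload 4.5 kg.
Tool frame: the origin (TCP) lies midway between the tips of the shut fingers; the grasp point (between the pads) lies 19 mm behind it; z points along the fingers, y is the line along which they close (so a half turn about z gives the same grasp; the last joint's range is limited). The gripper opens to 88 mm and grips with 3 to 60 N. Pads are 18 mm wide; open, the fingers measure 123 mm over their backs; the gripper's body (75 mm by 187 mm) begins 45 mm behind the grasp point.
Start: joints at [-1.247, 0.689, -0.195, 1.565, 0.157, 0.902, -0.215], TCP at [0.179, 0.599, 0.202] pointing down, gripper open.
Joint ranges: [-3.01, 3.01], [-0.46, 2.08], [-1.47, 1.51], [0.13, 2.56], [-1, 4.14], [0.04, 2.09], [-2.66, 2.66]. Speed limits (rad/s): [2.57, 2.57, 3.14, 3.14, 3.14, 3.14, 3.14].

INTERFACE

Orientations are given as a rotation vector (axis times angle).
In Python, from workcell import robot, camera, camera_params gives the robot as it stands.
- The arm moves only by the tool send_rows, never from a script. Its argument "commands" is a list of rows, each an object with "slide": the shift along the tool's x, y, z normalised to -1 to 1, where 1 is 80 mm, a list of three; "dr": the turn, a rotation vector about the tool's x, y, z normalised to -1 to 1, where 1 is 60 degrees, a list of three; "gripper": the opening, from -1 (shut) to 1 (fully open). A call has 1 to 10 rows; each row is the pose to reach, as a shift and turn from the pose commanded when the call began, along the tool's axes at that moment; what a row does not reach only later rows make up. A row lasts 1/8 s, in which the tool goes at most 62.5 mm and 10.7 degrees, less where a joint would pass 70% of its speed; a pose out of reach is approached as far as the arm can. A call with a number of a shift or a turn outside -1 to 1 is refused whole. A call with a gripper value outside its range is refused whole. The fingers move at their own pace and stop on an object; "grip_force" is the grip in N (left out, the last holds). Time passes only in rows, so rows that repeat a pose let the fingers close. It gives the time, the measured TCP pose, the force, the opening and the grip force at its end, in the units of the state.
- robot.get_obs(): the state, without advancing time (a new reading comes with each control period).
- camera(name): name is "scene" or "top" or "wrist"; returns the picture (480x640x3 uint8, red, green, blue); there is no depth.
- camera_params(name): a dict with "fx", "fy", "cx", "cy" (pixels), "xyz" and "rotation" of the camera in the world. Camera axes: x right, y up, looking along -z (the intrinsics and any distortion apply to the point x, -y, -z); pixel columns grow to the right and rows downward; lengths in m; the calibration is good to about 2 mm. The wrist camera is an equidistant fisheye: a pixel r from the principal point sees the ray r / f radians off the axis. A picture is of the moment at which its call begins: read the wrist's pose just before it. camera_params takes no time and is no camera call; for the wrist camera it gives the pose at the moment of the call.
- robot.finish_job(): hands the job in; it is judged then, once.
The state is a dict: "time_s": time; "qpos": joint angles; "joint_vel": joint speeds; "tau": joint torques, N m; "position": TCP position; "tool_rot": TCP orientation; "contact_force": force on the tool from outside, world axes, zero at the start; "moment": the same for the moment, N m; "opening": opening from 0.0 (shut) to 1.0 (fully open); "grasp_force": force on a finger pad.
Only numpy, scipy, OpenCV 4.12 (cv2) and the standard library are available. Lean on these libraries where they do the work, as an engineer would, in place of code of your own. Each camera call takes 0.05 s, during which the arm holds its last target. There are 200 camera calls.

## Working session

There is one attempt and no reset: what is moved stays moved. The work goes in short steps, Python scripts to look and compute and a tool call to move; the robot and the scene stay as the last step left them, time stands still between calls to the robot, and variables do not carry over. Pictures are saved under pics/ and viewed, at most 14 in all, crops included, and the job is handed in when it is done.

Besides the shell and the picture viewer there is one more tool, called after "Request:" as name(argument=value, ...) on one line, values as JSON. send_rows: Moves the arm, as the interface text tells. Scaled input: -1 to 1 covers 80 mm each way for a shift and 60 degrees each way for a turn. Its arguments: {"type":"object","properties":{"commands":{"type":"array","items":{"type":"object","properties":{"slide":{"type":"array","items":{"type":"number","minimum":-1,"maximum":1}},"dr":{"type":"array","items":{"type":"number","minimum":-1,"maximum":1}},"gripper":{"type":"number"}}}},"grip_force":{"type":"number"}},"required":["commands"]}

```bash
ls; mkdir -p pics
python3 - <<'E'
from workcell import robot,camera,camera_params
import cv2
print(robot.get_obs())
for n in("scene","top"):
    p=camera_params(n);print(n,p)
    cv2.imwrite(f"pics/{n}0.png",camera(n)[:,:,::-1])
print(camera_params("wrist"))
E
```

```text
pics
{'time_s': 0.0, 'qpos': array([-1.24719921,  0.68998033, -0.19453932,  1.56632357,  0.15730026,
        0.90249832, -0.2151114 ]), 'joint_vel': array([-4.36721390e-04,  2.59145887e-05,  1.84062198e-03, -1.75909140e-03,
        5.98953589e-04, -8.45787965e-05, -1.18998605e-03]), 'tau': array([ 2.03824038e-04, -5.27555537e+01, -1.26663040e+00, -1.53424484e+01,
       -5.25678496e-02,  6.66270062e-03,  1.61284911e-04]), 'position': array([0.17843935, 0.59826528, 0.20071847]), 'tool_rot': array([-4.53459373e-01, -3.10854402e+00,  2.84356803e-03]), 'contact_force': array([-0.09552129, -0.22409983, -0.31356568]), 'moment': array([-0.02191342,  0.03001812,  0.02312518]), 'grasp_force': 0.0, 'opening': 0.9996804162894023}
scene {'fx': 516.4835527840253, 'fy': 516.4835527840253, 'cx': 320.8431163583935, 'cy': 239.98341386594544, 'xyz': array([ 1.22440649, -0.19043801,  1.06785705]), 'rotation': array([0.50205458, 0.39968635, 1.25581623])}
top {'fx': 565.5412328705942, 'fy': 565.5412328705942, 'cx': 322.5876393553269, 'cy': 241.15979471882338, 'xyz': array([ 0.38951448, -0.02323766,  1.36485822]), 'rotation': array([ 0.10565592, -0.10039827, -1.56236901])}
{'fx': 371.64829954431775, 'fy': 371.64829954431775, 'cx': 315.83950669826794, 'cy': 239.2240542633503, 'xyz': array([0.10861501, 0.62032785, 0.38446768]), 'rotation': array([-0.24701284, -0.18138551,  1.27214042])}
```

View pics/scene0.png

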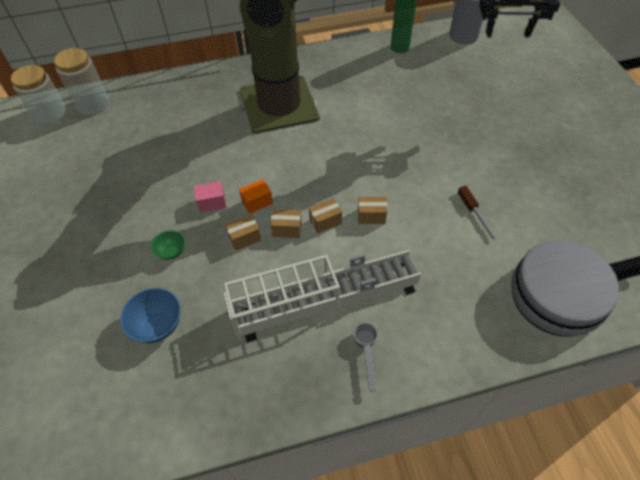

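View pics/top0.png

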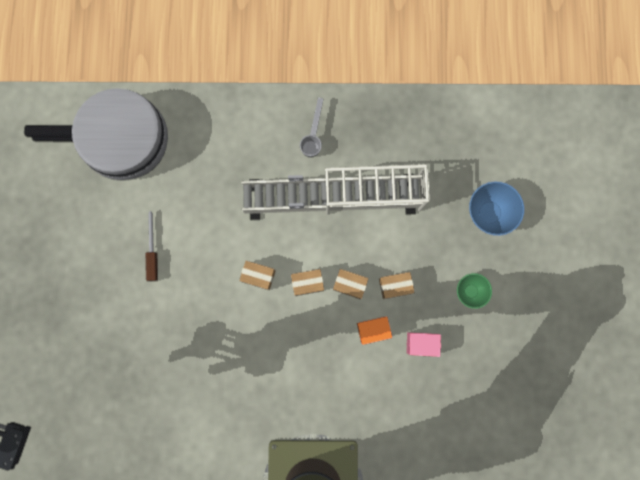

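The four cartons are in top at (257,275), (307,282), (350,284) and (397,285). The bar has its handle at (151,266) and tip at (152,212). The track runs from (243,193) to (428,187). The orange and pink look-alikes are nearer the robot. I'll enlarge both views to measure.

Run:
```python
import cv2
a=cv2.imread("pics/top0.png")[150:310,235:435]; cv2.imwrite("pics/topc.png",cv2.resize(a,None,fx=4,fy=3.75 if 0 else 3.75,interpolation=cv2.INTER_CUBIC) if 0 else cv2.resize(a,(800,640),interpolation=cv2.INTER_CUBIC)[:600])
a=cv2.imread("pics/scene0.png")[180:340,220:430]; cv2.imwrite("pics/scenec.png",cv2.resize(a,(788,600),interpolation=cv2.INTER_CUBIC))
```

```text
(no output)
```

View pics/topc.png

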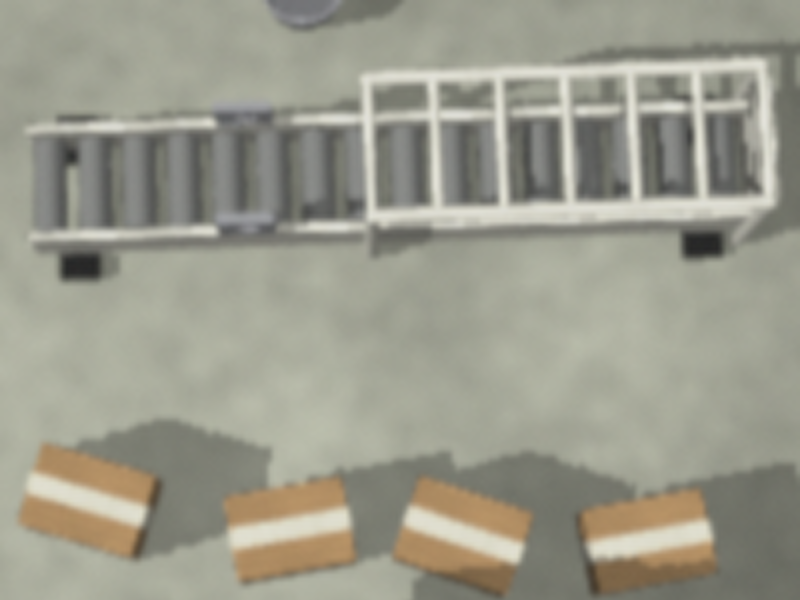

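View pics/scenec.png

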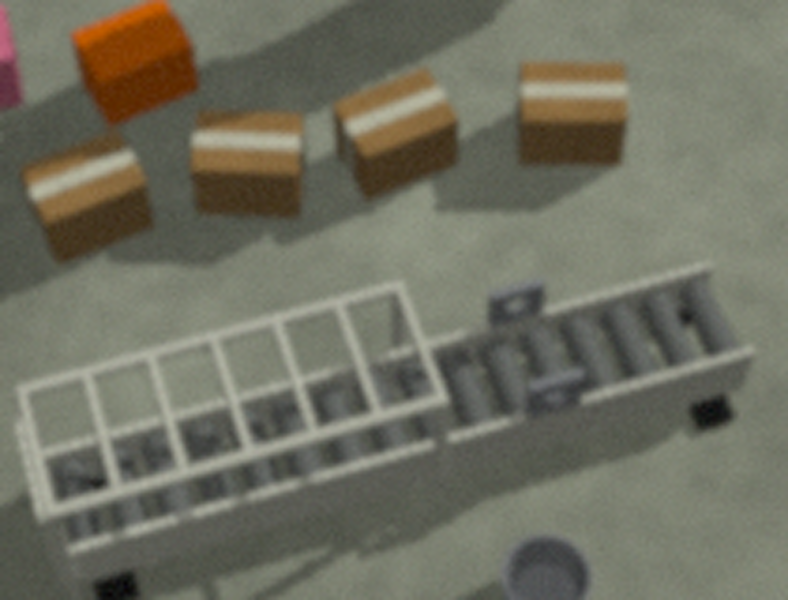

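```bash
cat > h.py <<'E'
import numpy as np, cv2
from scipy.spatial.transform import Rotation as R
from scipy.optimize import least_squares
from workcell import robot,camera,camera_params
def proj(P,p):
    q=(np.atleast_2d(P)-p["xyz"])@R.from_rotvec(p["rotation"]).as_matrix()
    q=q*[1,-1,-1]
    if p.get("fish"):
        r=np.hypot(q[:,0],q[:,1]); th=np.arctan2(r,q[:,2]); u=q[:,:2]/r[:,None]*th[:,None]
    else: u=q[:,:2]/q[:,2:]
    return u*[p["fx"],p["fy"]]+[p["cx"],p["cy"]]
def frame(v):  # x,y,z,yaw
    return lambda L:np.atleast_2d(L)@R.from_euler('z',v[3]).as_matrix().T+v[:3]
def fit(obs,v0):  # obs: list of (params, local pts (m), pixels)
    f=lambda v:np.concatenate([(proj(frame(v)(L),p)-uv).ravel() for p,L,uv in obs])
    s=least_squares(f,v0,loss="soft_l1"); return s.x,np.abs(f(s.x))
E
cat > m.py <<'E'
from h import *
T=camera_params("top");S=camera_params("scene")
t=lambda a:np.array(a)/4+[235,150]-.375
s=lambda a:np.array(a)/3.75+[220,180]-.37
tl=np.array([[-35,215,53],[35,215,53],[-44,16,119],[44,16,119],[-44,-216,119],[44,-216,119],[-33,85,88],[33,85,88]])/1e3
tt=t([(32,242),(27,126),(370,222),(363,76),(775,203),(765,60),(245,218),(243,115)])
sl=np.array([[-35,215,53],[35,215,53],[-44,16,119],[44,16,119],[-44,-216,119],[44,-216,119],[-33,85,71],[33,85,71]])/1e3
ss=s([(710,264),(752,352),(403,285),(447,401),(19,386),(42,514),(515,303),(554,393)])
v,r=fit([(T,tl,tt),(S,sl,ss)],[.6,0,0,0]);print("track",v.round(4),np.degrees(v[3]),r.round(1))
np.save("track.npy",v)
for n in("load","eye_near","eye_far","bay_end"):
    print(n,frame(v)(np.array(dict(load=[0,140,45],eye_near=[-33,85,71],eye_far=[33,85,71],bay_end=[0,-215,45])[n])/1e3).round(4))
cl=np.array([[25,35,52],[25,-35,52],[-25,-35,52],[-25,35,52]])/1e3
ct=dict(A=[(45,443),(158,478),(138,556),(20,522)],B=[(225,497),(343,477),(355,558),(242,582)],C=[(420,477),(532,513),(505,595),(393,558)],D=[(582,512),(700,488),(717,570),(597,594)])
# scene order: far-left, far-right, near-right, near-left as seen from robot
cs=dict(A=[(624,112),(521,108),(522,64),(627,65)],B=[(456,122),(357,148),(335,100),(430,72)],C=[(302,160),(194,157),(198,113),(304,113)],D=[(148,185),(47,218),(25,172),(128,138)])
for k in ct:
    v,r=fit([(T,cl,t(ct[k])),(S,cl,s(cs[k]))],[.5,0,0,0]);print(k,v.round(4),np.degrees(v[3]).round(1),r.round(1).max(),r.mean().round(2))
E
python3 m.py
```

```text
track [ 0.6785 -0.041  -0.0021  0.0395] 2.2614151114123575 [0.6 0.3 0.2 0.4 0.7 0.9 0.3 0.8 1.4 2.2 1.6 0.2 0.4 0.8 0.1 1.4 0.2 0.5
 0.8 0.5 0.2 2.2 1.1 0.4 1.9 0.3 0.7 1.6 0.4 0.4 0.2 0.5]
load [[0.6729 0.0989 0.0429]]
eye_near [[0.6421 0.0427 0.0689]]
eye_far [[0.7081 0.0453 0.0689]]
bay_end [[ 0.687  -0.2558  0.0429]]
A [ 0.4835  0.1334  0.0033 -0.2946] -16.9 2.6 0.87
B [0.4673 0.016  0.0008 0.1474] 8.4 2.2 0.81
C [ 0.4639 -0.0827  0.0043 -0.302 ] -17.3 2.6 0.75
D [ 0.4619 -0.1914 -0.0034  0.1767] 10.1 2.3 0.66
```

```bash
cat >> h.py <<'E'
V=np.load("track.npy")
def pose(): 
    o=robot.get_obs(); return o["position"],R.from_rotvec(o["tool_rot"]),o
def down(yaw): # tool y = direction yaw from world x, tool z down
    c,s=np.cos(yaw),np.sin(yaw); return R.from_matrix(np.array([[-s,c,0],[c,s,0],[0,0,-1]]).T.reshape(3,3).T if 0 else np.column_stack([[-s,c,0],[c,s,0],[0,0,-1]]))
def plan(xyz,yaw,n=None,seq=True):
    p,r,_=pose(); g=down(yaw); d=np.array(xyz)-p; w=(g*r.inv()).as_rotvec()
    n=n or int(max(np.ceil(np.linalg.norm(d)/.079),np.ceil(np.linalg.norm(w)/1.04),1))
    for i in range(n):
        rc=R.from_rotvec(w*i/n)*r
        print(i,"slide",(rc.inv().apply(d/n)/.08).round(3),"dr",(rc.inv().apply(w/n)/(np.pi/3)).round(3))
def st(L): return frame(V)(np.array(L)/1e3)[0]
def tost(P): return (R.from_euler('z',-V[3]).apply(np.array(P)-V[:3])*1e3).round(1)
E
python3 - <<'E'
from h import *
plan([.483,.150,.2],V[3])
E
```

```text
0 slide [-0.75  -0.612  0.003] dr [-0.     0.     0.169]
1 slide [-0.846 -0.47   0.002] dr [-0.     0.     0.169]
2 slide [-0.916 -0.313  0.002] dr [-0.     0.     0.169]
3 slide [-0.957 -0.147  0.002] dr [-0.     0.     0.169]
4 slide [-0.967  0.024  0.002] dr [-0.     0.     0.169]
5 slide [-0.948  0.195  0.002] dr [-0.     0.     0.169]
6 slide [-0.899  0.359  0.002] dr [-0.     0.     0.169]
```

Request:
send_rows(commands=[{"slide": [-0.375, -0.306, 0], "dr": [0, 0, 0.085], "gripper": 1}, {"slide": [-0.75, -0.612, 0], "dr": [0, 0, 0.169], "gripper": 1}])

```text
time_s: 0.35
position: [0.2222, 0.5339, 0.201]
tool_rot: [-0.729, -3.056, 0.001]
contact_force: [0.2, -0.5, -0.7]
opening: 1.001
grasp_force: 0.0
```

Request:
send_rows(commands=[{"slide": [-0.423, -0.235, 0], "dr": [0, 0, 0.085], "gripper": 1}, {"slide": [-0.846, -0.47, 0], "dr": [0, 0, 0.169], "gripper": 1}])

```text
time_s: 0.6
position: [0.2661, 0.4695, 0.2012]
tool_rot: [-0.998, -2.979, 0.001]
contact_force: [1.2, -0.6, -0.7]
opening: 1.0
grasp_force: 0.0
```

Run:
```python
from h import *
p,r,o=pose();print(p,o["time_s"])
w=camera_params("wrist");img=camera("wrist");np.save("w1.npy",w,allow_pickle=True)
cv2.imwrite("pics/w1.png",img[:,:,::-1]);print(w)
plan([.483,.150,.2],V[3])
```

```text
[0.2661324  0.46948667 0.20123347] 0.6
{'fx': 371.64829954431775, 'fy': 371.64829954431775, 'cx': 315.83950669826794, 'cy': 239.2240542633503, 'xyz': array([0.20790676, 0.51435353, 0.38490856]), 'rotation': array([-0.26602752, -0.13128849,  0.91787653])}
0 slide [-0.899 -0.297  0.009] dr [-0.     0.001  0.167]
1 slide [-0.937 -0.136  0.008] dr [-0.     0.001  0.167]
2 slide [-0.946  0.03   0.007] dr [-0.     0.001  0.167]
3 slide [-0.927  0.194  0.005] dr [-0.     0.001  0.167]
4 slide [-0.879  0.352  0.004] dr [-0.     0.001  0.167]
```

View pics/w1.png

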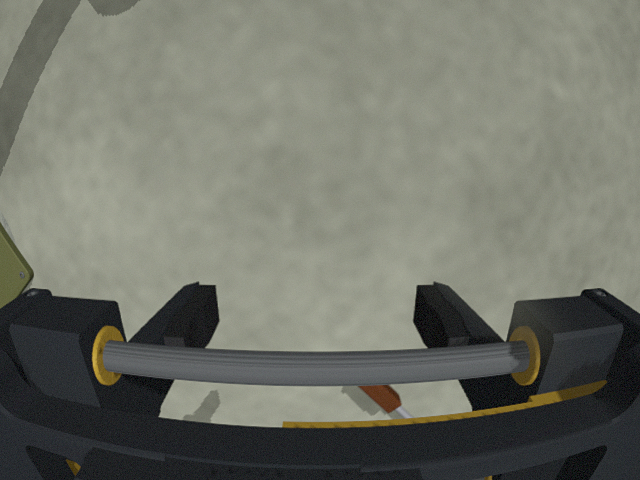

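The wrist view looks mostly to tool +x. The fingers are in the lower half and the bar is just visible at (380,395), half hidden. I'll move on to carton A.

Request:
send_rows(commands=[{"slide": [-0.45, -0.15, 0], "dr": [0, 0, 0.083]}, {"slide": [-0.899, -0.297, 0.01], "dr": [0, 0, 0.167]}])

```text
validation failed for argument at $.co...
```

Request:
send_rows(commands=[{"slide": [-0.47, -0.07, 0], "dr": [0, 0, 0.083]}, {"slide": [-0.937, -0.136, 0.01], "dr": [0, 0, 0.167]}])

```text
validation failed for argument at $.co...
```

Request:
send_rows(commands=[{"slide": [-0.47, 0.015, 0], "dr": [0, 0, 0.083]}, {"slide": [-0.946, 0.03, 0.01], "dr": [0, 0, 0.167]}])

```text
validation failed for argument at $.co...
```

Request:
send_rows(commands=[{"slide": [-0.46, 0.1, 0], "dr": [0, 0, 0.083]}, {"slide": [-0.927, 0.194, 0.01], "dr": [0, 0, 0.167]}])

```text
validation failed for argument at $.co...
```

Request:
send_rows(commands=[{"slide": [-0.44, 0.18, 0], "dr": [0, 0, 0.083]}, {"slide": [-0.879, 0.352, 0], "dr": [0, 0, 0.167]}, {"slide": [-0.879, 0.352, 0], "dr": [0, 0, 0.167]}])

```text
validation failed for argument at $.co...
```

Run:
```python
from h import *
p,r,o=pose();print(p,o["tool_rot"],o["time_s"])
w=camera_params("wrist")
print(w["xyz"]-p)
cv2.imwrite("pics/t2.png",cv2.resize(camera("top")[150:310,235:435,::-1],(800,640),interpolation=cv2.INTER_CUBIC)[:600])
plan([.4835,.1334,.12],-.2946)
```

```text
[0.27052038 0.4634377  0.20112922] [ 1.01120859  2.96970843 -0.008637  ] 0.65
[-0.05829316  0.04652243  0.18319953]
0 slide [-0.775 -0.279  0.173] dr [0.    0.001 0.193]
1 slide [-0.815 -0.118  0.173] dr [0.    0.001 0.193]
2 slide [-0.822  0.048  0.172] dr [0.    0.001 0.193]
3 slide [-0.796  0.212  0.171] dr [0.    0.001 0.193]
4 slide [-0.737  0.368  0.17 ] dr [0.    0.001 0.193]
5 slide [-0.648  0.509  0.17 ] dr [0.    0.001 0.193]
```

Request:
send_rows(commands=[{"slide": [-0.39, -0.14, 0.09], "dr": [0, 0, 0.097], "gripper": 1}, {"slide": [-0.775, -0.279, 0.173], "dr": [0, 0, 0.193], "gripper": 1}])

```text
time_s: 0.95
position: [0.3015, 0.416, 0.1874]
tool_rot: [-1.29, -2.864, -0.001]
contact_force: [0.3, 0.1, 0.1]
opening: 0.999
grasp_force: 0.0
```

Request:
send_rows(commands=[{"slide": [-0.41, -0.06, 0.09], "dr": [0, 0, 0.097], "gripper": 1}, {"slide": [-0.815, -0.118, 0.173], "dr": [0, 0, 0.193], "gripper": 1}])

```text
time_s: 1.2
position: [0.338, 0.3607, 0.1735]
tool_rot: [-1.574, -2.719, -0.0]
contact_force: [0.5, -0.2, 0.2]
opening: 0.996
grasp_force: 0.0
```

Request:
send_rows(commands=[{"slide": [-0.41, 0.024, 0.09], "dr": [0, 0, 0.097], "gripper": 1}, {"slide": [-0.822, 0.048, 0.172], "dr": [0, 0, 0.193], "gripper": 1}])

```text
time_s: 1.45
position: [0.3743, 0.3059, 0.1597]
tool_rot: [-1.84, -2.546, -0.001]
contact_force: [-0.6, -0.3, -0.4]
opening: 1.005
grasp_force: 0.0
```

Request:
send_rows(commands=[{"slide": [-0.4, 0.106, 0.09], "dr": [0, 0, 0.097], "gripper": 1}, {"slide": [-0.796, 0.212, 0.171], "dr": [0, 0, 0.193], "gripper": 1}])

```text
time_s: 1.7
position: [0.4106, 0.2508, 0.146]
tool_rot: [-2.087, -2.347, -0.0]
contact_force: [0.2, 1.0, -0.3]
opening: 1.001
grasp_force: 0.0
```

Request:
send_rows(commands=[{"slide": [-0.37, 0.184, 0.09], "dr": [0, 0, 0.097], "gripper": 1}, {"slide": [-0.737, 0.368, 0.17], "dr": [0, 0, 0.193], "gripper": 1}])

```text
time_s: 1.95
position: [0.447, 0.1958, 0.1323]
tool_rot: [-2.313, -2.125, -0.001]
contact_force: [-0.0, 0.3, 0.9]
opening: 1.002
grasp_force: 0.0
```

Request:
send_rows(commands=[{"slide": [-0.324, 0.255, 0.09], "dr": [0, 0, 0.097], "gripper": 1}, {"slide": [-0.648, 0.509, 0.17], "dr": [0, 0, 0.193], "gripper": 1}, {"slide": [-0.648, 0.509, 0.17], "dr": [0, 0, 0.193], "gripper": 1}])

```text
time_s: 2.33
position: [0.484, 0.1386, 0.1186]
tool_rot: [2.517, 1.878, -0.001]
contact_force: [0.5, 1.5, 0.0]
opening: 0.999
grasp_force: 0.0
```

Run:
```python
from h import *
p,r,o=pose();print(p,o["tool_rot"],o["time_s"])
w=camera_params("wrist")
print(w)
cv2.imwrite("pics/w2.png",camera("wrist")[:,:,::-1])
plan([.4835,.1334,.03],-.2946)
```

```text
[0.48401573 0.13859121 0.11864532] [ 2.51734789e+00  1.87750387e+00 -6.26848573e-04] 2.325
{'fx': 371.64829954431775, 'fy': 371.64829954431775, 'cx': 315.83950669826794, 'cy': 239.2240542633503, 'xyz': array([0.50444541, 0.20945662, 0.30224518]), 'rotation': array([-0.28557342,  0.04098907, -0.28719114])}
0 slide [-0.042  0.016  0.555] dr [-0.     0.     0.004]
1 slide [-0.041  0.016  0.555] dr [-0.     0.     0.004]
```

View pics/w2.png

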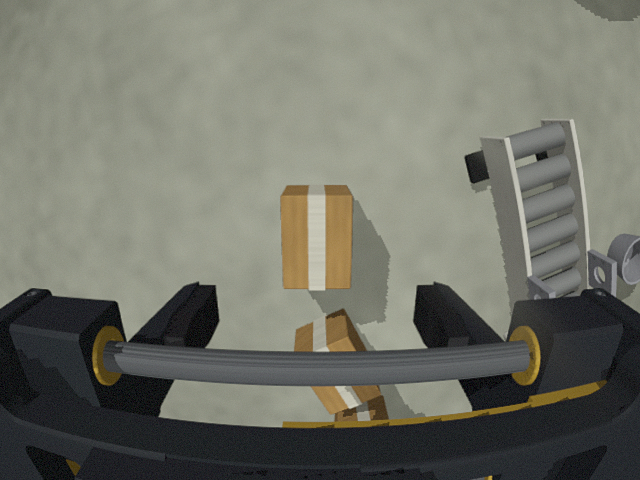

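```bash
cat >> h.py <<'E'
CL=np.array([[25,35,52],[25,-35,52],[-25,-35,52],[-25,35,52]])/1e3
def wp(): return dict(camera_params("wrist"),fish=1)
E
python3 - <<'E'
from h import *
w=wp();T=camera_params("top")
p,r,o=pose();print(proj(p,w))
px=np.array([(352,194),(352,289),(283,288),(283,194)])
v,res=fit([(w,CL,px)],[.48,.13,0,-.3]);print(v.round(4),res.round(1))
tt=np.array([(45,443),(158,478),(138,556),(20,522)])/4+[235,150]-.375
v,res=fit([(w,CL,px),(T,CL,tt)],[.48,.13,0,-.3]);print(v.round(4),res.round(1))
# eyelet holes seen: near plate, far
print(proj(np.array([st([33,85,71]),st([-33,85,71]),st([-35,215,53]),st([35,215,53])]),w))
E
```

```text
[[316.78351137 274.32323167]]
[ 0.4828  0.1372 -0.0006 -0.2897] [2.4 0.3 0.8 0.6 0.6 0.2 1.5 0. ]
[ 0.4829  0.1361 -0.0036 -0.2894] [2.5 1.1 0.7 1.  1.5 0.2 0.6 0.8 0.7 0.1 0.4 0.  1.9 1.1 1.1 0.8]
[[600.02681247 275.89122081]
 [540.5629086  303.36452054]
 [504.10384036 141.88569364]
 [573.45410867 122.29421054]]
```

Request:
send_rows(commands=[{"slide": [-0.01, -0.01, 0.31], "dr": [0, 0, 0], "gripper": 1}, {"slide": [-0.02, -0.01, 0.62], "dr": [0, 0, 0], "gripper": 1}])

```text
time_s: 2.62
position: [0.4811, 0.1417, 0.0693]
tool_rot: [-2.51, -1.887, -0.002]
contact_force: [0.9, -0.3, 0.5]
opening: 1.0
grasp_force: 0.0
```

Request:
send_rows(commands=[{"slide": [0, 0, 0.3], "dr": [0, 0, 0], "gripper": 1}, {"slide": [0, 0, 0.61], "dr": [0, 0, 0], "gripper": 1}, {"slide": [0, 0, 0.61], "dr": [0, 0, 0], "gripper": -0.1}, {"slide": [0, 0, 0.61], "dr": [0, 0, 0], "gripper": -0.2}, {"slide": [0, 0, 0.61], "dr": [0, 0, 0], "gripper": -0.2}, {"slide": [0, 0, 0.61], "dr": [0, 0, 0], "gripper": -0.2}], grip_force=20)

```text
time_s: 3.38
position: [0.482, 0.1395, 0.0215]
tool_rot: [2.515, 1.883, 0.002]
contact_force: [-0.3, -0.2, -0.1]
opening: 0.57
grasp_force: 0.0
```

Run:
```python
from h import *
p,r,o=pose();print(p,o["tool_rot"],o["time_s"],o["opening"],o["grasp_force"])
print(st([0,140,63]))
```

```text
[0.48201896 0.13949144 0.02154613] [2.51451654e+00 1.88279389e+00 2.17660799e-03] 3.375 0.5702936461951743 0.0
[0.672944   0.09892669 0.06093029]
```

Request:
send_rows(commands=[{"slide": [0, 0, 0], "dr": [0, 0, 0], "gripper": -1}, {"slide": [0, 0, 0], "dr": [0, 0, 0], "gripper": -1}, {"slide": [0, 0, -0.2], "dr": [0, 0, 0], "gripper": -1}, {"slide": [0, 0, -0.5], "dr": [0, 0, 0], "gripper": -1}, {"slide": [0, 0, -0.8], "dr": [0, 0, 0], "gripper": -1}, {"slide": [0, 0, -1], "dr": [0, 0, 0], "gripper": -1}], grip_force=20)

```text
time_s: 4.12
position: [0.482, 0.1392, 0.1028]
tool_rot: [2.515, 1.882, 0.003]
contact_force: [0.2, 1.2, 0.1]
opening: 0.004
grasp_force: 0.0
```

Run:
```python
from h import *
p,r,o=pose();print(p,o["tool_rot"],o["time_s"],o["opening"],o["grasp_force"])
plan([.6729,.0989,.12],V[3])
```

```text
[0.482018   0.13924963 0.10282006] [2.51477976 1.88215801 0.00281909] 4.125 0.004160074299178845 0.0
0 slide [ 0.063  0.811 -0.07 ] dr [ 0.001 -0.    -0.104]
1 slide [-0.025  0.813 -0.071] dr [ 0.001 -0.    -0.104]
2 slide [-0.113  0.805 -0.071] dr [ 0.001 -0.    -0.104]
```

Run:
```python
from h import *
cv2.imwrite("pics/w3.png",camera("wrist")[:,:,::-1]);print(wp())
```

```text
{'fx': 371.64829954431775, 'fy': 371.64829954431775, 'cx': 315.83950669826794, 'cy': 239.2240542633503, 'xyz': array([0.50246531, 0.20991073, 0.28806139]), 'rotation': array([-0.28237209,  0.0371939 , -0.28446207]), 'fish': 1}
```

View pics/w3.png

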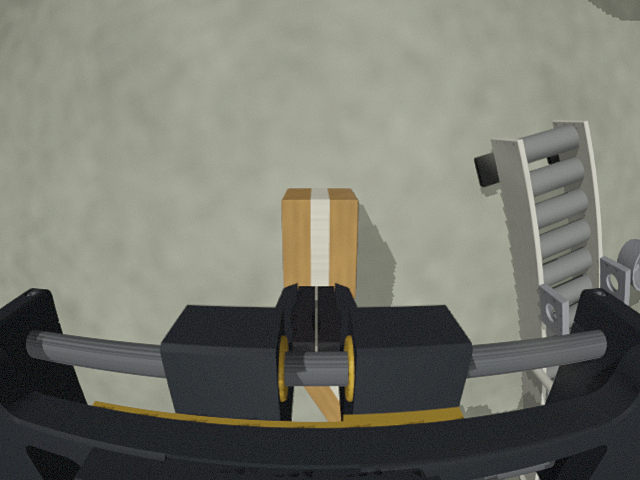

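The gripper is empty (opening 0.004) and carton A stands unmoved at (320,240). The fingertips appear at row ~287, but the TCP projects to row 274. I'll check the tip position in the fixed cameras.

Run:
```python
from h import *
p,r,o=pose();out=[]
print(p, o["opening"])
for n in("scene","top"):
    c=camera_params(n);im=camera(n)[:,:,::-1].copy()
    ax=proj(np.array([p,p-r.apply([0,0,.02]),p-r.apply([0,0,.04])]),c);print(n,ax.round(1))
    u,v=ax[0].round().astype(int)
    k=cv2.resize(im[v-50:v+50,u-65:u+65],None,fx=6,fy=6,interpolation=cv2.INTER_CUBIC)[:,:]
    for a in ax: cv2.circle(k,tuple(int(x) for x in ((a-[u-65,v-50]+.5)*6)),3,(0,0,255),-1)
    out.append(cv2.resize(k,(400,308)))
cv2.imwrite("pics/cmp.png",np.hstack(out))
w=wp();print(proj(np.array([p,p-r.apply([0,0,.02]),frame([.483,.137,0,-.29])([0,35,52] if 0 else [0,.035,.052])[0],frame([.483,.137,0,-.29])([0,-.035,.052])[0]]),w))
```

```text
[0.48294883 0.13949928 0.10418715] 0.004613144756849904
scene [[376.1 189.9]
 [376.7 184.5]
 [377.4 178.9]]
top [[251.6 273.2]
 [250.5 272.5]
 [249.3 271.9]]
[[318.06066983 275.29806168]
 [318.22324621 291.02722454]
 [318.94574282 196.84373047]
 [318.25034999 297.2055708 ]]
```

View pics/cmp.png

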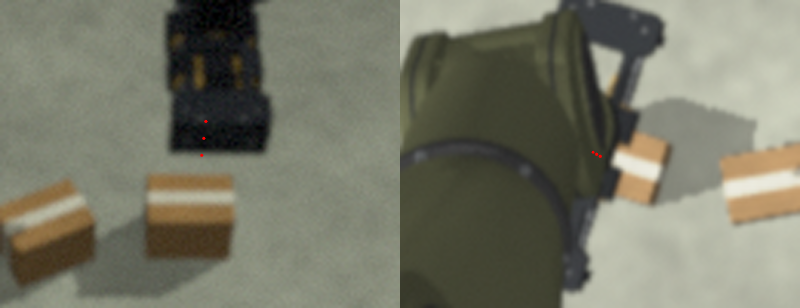

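Request:
send_rows(commands=[{"slide": [0, 0, 0.2], "dr": [0, 0, 0], "gripper": -1}, {"slide": [0, 0, 0.25], "dr": [0, 0, 0], "gripper": -1}, {"slide": [0, 0, 0.25], "dr": [0, 0, 0], "gripper": -1}])

```text
time_s: 4.65
position: [0.4811, 0.139, 0.0803]
tool_rot: [-2.515, -1.882, 0.002]
contact_force: [0.0, -0.3, -0.1]
opening: 0.002
grasp_force: 0.0
```

Request:
send_rows(commands=[{"slide": [0, 0, 0.05], "dr": [0, 0, 0], "gripper": -1}, {"slide": [0, 0, 0.05], "dr": [0, 0, 0], "gripper": -1}])

```text
time_s: 4.9
position: [0.4815, 0.1392, 0.0767]
tool_rot: [-2.515, -1.883, 0.0]
contact_force: [0.7, -0.2, 0.5]
opening: 0.006
grasp_force: 0.0
```

Request:
send_rows(commands=[{"slide": [0, 0, 0.05], "dr": [0, 0, 0], "gripper": -1}, {"slide": [0, 0, 0.05], "dr": [0, 0, 0], "gripper": -1}])

```text
time_s: 5.15
position: [0.4814, 0.1392, 0.0726]
tool_rot: [-2.515, -1.883, 0.001]
contact_force: [0.2, 0.1, 0.6]
opening: 0.009
grasp_force: 0.0
```

Request:
send_rows(commands=[{"slide": [0, 0, 0.05], "dr": [0, 0, 0], "gripper": -1}, {"slide": [0, 0, 0.05], "dr": [0, 0, 0], "gripper": -1}])

```text
time_s: 5.4
position: [0.4814, 0.1391, 0.0685]
tool_rot: [-2.515, -1.882, 0.001]
contact_force: [-0.4, -0.4, 0.4]
opening: 0.004
grasp_force: 0.0
```

Request:
send_rows(commands=[{"slide": [0, 0, 0.05], "dr": [0, 0, 0], "gripper": -1}, {"slide": [0, 0, 0.1], "dr": [0, 0, 0], "gripper": -1}, {"slide": [0, 0, 0.1], "dr": [0, 0, 0], "gripper": -1}])

```text
time_s: 5.78
position: [0.4813, 0.1391, 0.0604]
tool_rot: [-2.515, -1.882, 0.001]
contact_force: [-0.3, -0.6, -0.4]
opening: 0.003
grasp_force: 0.0
```

Request:
send_rows(commands=[{"slide": [0, 0, 0.05], "dr": [0, 0, 0], "gripper": -1}, {"slide": [0, 0, 0.05], "dr": [0, 0, 0], "gripper": -1}])

```text
time_s: 6.02
position: [0.4814, 0.1392, 0.0565]
tool_rot: [-2.515, -1.883, 0.001]
contact_force: [-0.5, -0.7, 0.1]
opening: 0.005
grasp_force: 0.0
```

Request:
send_rows(commands=[{"slide": [0, 0, 0.05], "dr": [0, 0, 0], "gripper": -1}, {"slide": [0, 0, 0.05], "dr": [0, 0, 0], "gripper": -1}])

```text
time_s: 6.28
position: [0.4814, 0.1391, 0.0525]
tool_rot: [-2.515, -1.883, 0.001]
contact_force: [0.3, 0.6, -0.2]
opening: 0.006
grasp_force: 0.0
```

Request:
send_rows(commands=[{"slide": [0, 0, 0.05], "dr": [0, 0, 0], "gripper": -1}, {"slide": [0, 0, 0.05], "dr": [0, 0, 0], "gripper": -1}])

```text
time_s: 6.52
position: [0.4814, 0.1391, 0.0485]
tool_rot: [-2.515, -1.882, 0.001]
contact_force: [0.2, 0.3, 0.3]
opening: 0.001
grasp_force: 0.0
```

Request:
send_rows(commands=[{"slide": [0, 0, 0.04], "dr": [0, 0, 0], "gripper": -1}, {"slide": [0, 0, 0.04], "dr": [0, 0, 0], "gripper": -1}])

```text
time_s: 6.78
position: [0.4814, 0.1391, 0.0454]
tool_rot: [-2.515, -1.883, 0.001]
contact_force: [0.4, -0.0, -0.1]
opening: 0.001
grasp_force: 0.0
```

Run:
```python
from h import *
p,r,o=pose();print(p,o["contact_force"])
cv2.imwrite("pics/w4.png",camera("wrist")[:,:,::-1])
```

```text
[0.48139771 0.13913935 0.04536366] [ 0.39050365 -0.00200717 -0.05901703]
```

View pics/w4.png

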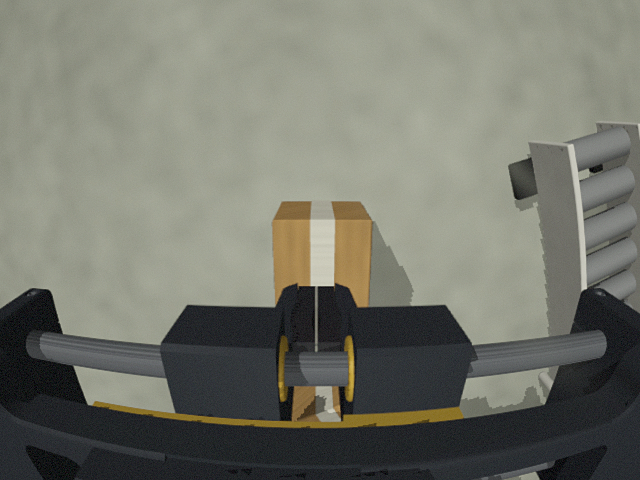

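Carton A is right under the shut fingers, with its top edge at row 220. There is no contact at a reported z of 0.045, so the real tips sit higher than the reported TCP. I'll keep probing down until they touch.

Request:
send_rows(commands=[{"slide": [0, 0, 0.05], "dr": [0, 0, 0], "gripper": -1}, {"slide": [0, 0, 0.1], "dr": [0, 0, 0], "gripper": -1}, {"slide": [0, 0, 0.1], "dr": [0, 0, 0], "gripper": -1}])

```text
time_s: 7.2
position: [0.4813, 0.1391, 0.0372]
tool_rot: [-2.515, -1.882, 0.001]
contact_force: [-0.2, -0.2, 1.0]
opening: 0.005
grasp_force: 0.0
```

Request:
send_rows(commands=[{"slide": [0, 0, 0.04], "dr": [0, 0, 0], "gripper": -1}, {"slide": [0, 0, 0.08], "dr": [0, 0, 0], "gripper": -1}])

```text
time_s: 7.45
position: [0.4816, 0.1392, 0.031]
tool_rot: [-2.515, -1.883, -0.0]
contact_force: [-0.6, -0.5, 0.8]
opening: 0.004
grasp_force: 0.0
```

Request:
send_rows(commands=[{"slide": [0, 0, 0.04], "dr": [0, 0, 0], "gripper": -1}, {"slide": [0, 0, 0.06], "dr": [0, 0, 0], "gripper": -1}])

```text
time_s: 7.7
position: [0.4815, 0.1392, 0.0261]
tool_rot: [-2.515, -1.883, 0.0]
contact_force: [0.4, 0.6, 0.4]
opening: 0.006
grasp_force: 0.0
```

Request:
send_rows(commands=[{"slide": [0, 0, 0.03], "dr": [0, 0, 0], "gripper": -1}, {"slide": [0, 0, 0.06], "dr": [0, 0, 0], "gripper": -1}])

```text
time_s: 7.95
position: [0.4816, 0.1392, 0.0215]
tool_rot: [-2.515, -1.883, -0.0]
contact_force: [0.1, -0.8, 0.6]
opening: 0.003
grasp_force: 0.0
```

Request:
send_rows(commands=[{"slide": [0, 0, 0.03], "dr": [0, 0, 0], "gripper": -1}, {"slide": [0, 0, 0.03], "dr": [0, 0, 0], "gripper": -1}])

```text
time_s: 8.2
position: [0.4814, 0.1392, 0.019]
tool_rot: [-2.515, -1.883, 0.0]
contact_force: [-0.4, 0.3, 0.4]
opening: 0.007
grasp_force: 0.0
```

Request:
send_rows(commands=[{"slide": [0, 0, 0.03], "dr": [0, 0, 0], "gripper": -1}, {"slide": [0, 0, 0.03], "dr": [0, 0, 0], "gripper": -1}])

```text
time_s: 8.45
position: [0.4815, 0.1392, 0.0167]
tool_rot: [-2.515, -1.883, 0.0]
contact_force: [0.5, -0.6, -0.4]
opening: 0.01
grasp_force: 0.0
```

Request:
send_rows(commands=[{"slide": [0, 0, 0.03], "dr": [0, 0, 0], "gripper": -1}, {"slide": [0, 0, 0.03], "dr": [0, 0, 0], "gripper": -1}])

```text
time_s: 8.7
position: [0.4817, 0.1392, 0.0153]
tool_rot: [2.515, 1.883, 0.001]
contact_force: [-0.8, -0.2, 9.0]
opening: 0.006
grasp_force: 5.0
```

Contact came at a reported z of 0.0155 on a carton top at ~0.052. The real fingertips are therefore about 36.5 mm short of the reported TCP, which agrees with the wrist picture. I'll use that offset from here on.

Request:
send_rows(commands=[{"slide": [0, 0, -0.2], "dr": [0, 0, 0], "gripper": 1}, {"slide": [0, 0, -0.25], "dr": [0, 0, 0], "gripper": 1}, {"slide": [0, 0, -0.25], "dr": [0, 0, 0], "gripper": 1}, {"slide": [0, 0, -0.25], "dr": [0, 0, 0], "gripper": 1}, {"slide": [0, 0, -0.25], "dr": [0, 0, 0], "gripper": 1}, {"slide": [0, 0, -0.25], "dr": [0, 0, 0], "gripper": 1}, {"slide": [0, 0, -0.25], "dr": [0, 0, 0], "gripper": 1}, {"slide": [0, 0, -0.25], "dr": [0, 0, 0], "gripper": 1}, {"slide": [0, 0, -0.25], "dr": [0, 0, 0], "gripper": 1}])

```text
time_s: 9.82
position: [0.4816, 0.1392, 0.0344]
tool_rot: [-2.515, -1.883, -0.0]
contact_force: [0.8, 0.3, 0.1]
opening: 0.992
grasp_force: 0.0
```

Request:
send_rows(commands=[{"slide": [-0.02, 0.02, 0.2], "dr": [0, 0, 0], "gripper": 1}, {"slide": [-0.02, 0.02, 0.4], "dr": [0, 0, 0], "gripper": 1}, {"slide": [-0.02, 0.02, 0.63], "dr": [0, 0, 0], "gripper": 1}, {"slide": [-0.02, 0.02, 0.63], "dr": [0, 0, 0], "gripper": -1}, {"slide": [-0.02, 0.02, 0.63], "dr": [0, 0, 0], "gripper": -1}, {"slide": [-0.02, 0.02, 0.63], "dr": [0, 0, 0], "gripper": -1}, {"slide": [-0.02, 0.02, 0.63], "dr": [0, 0, 0], "gripper": -1}, {"slide": [-0.02, 0.02, 0.63], "dr": [0, 0, 0], "gripper": -1}, {"slide": [-0.02, 0.02, 0.63], "dr": [0, 0, 0], "gripper": -1}, {"slide": [-0.02, 0.02, 0.63], "dr": [0, 0, 0], "gripper": -1}], grip_force=20)

```text
time_s: 11.08
position: [0.4832, 0.1373, -0.0155]
tool_rot: [2.515, 1.882, 0.002]
contact_force: [1.2, -0.8, 5.8]
opening: 0.569
grasp_force: 20.0
```

```bash
cat >> h.py <<'E'
def pose(): # position = real finger tip (36.5 mm short of the reported TCP)
    o=robot.get_obs(); r=R.from_rotvec(o["tool_rot"]); return o["position"]-r.apply([0,0,.0365]),r,o
E
python3 - <<'E'
from h import *
p,r,o=pose();print(p,o["tool_rot"],o["time_s"],o["opening"],o["grasp_force"])
plan([.6729,.0989,.125],V[3],n=3)
E
```

```text
[0.48318564 0.1372901  0.02095101] [2.51468443e+00 1.88232154e+00 1.92419331e-03] 11.075 0.5686045919073801 20.000876965932548
0 slide [ 0.07   0.804 -0.433] dr [ 0.    -0.    -0.103]
1 slide [-0.018  0.807 -0.433] dr [ 0.    -0.    -0.103]
2 slide [-0.105  0.8   -0.433] dr [ 0.    -0.    -0.103]
```

Request:
send_rows(commands=[{"slide": [0, 0, -0.2], "dr": [0, 0, 0], "gripper": -1}, {"slide": [0, 0, -0.5], "dr": [0, 0, 0], "gripper": -1}, {"slide": [0, 0, -0.8], "dr": [0, 0, 0], "gripper": -1}, {"slide": [0, 0, -1], "dr": [0, 0, 0], "gripper": -1}])

```text
time_s: 11.58
position: [0.4825, 0.1372, 0.0654]
tool_rot: [-2.515, -1.883, -0.001]
contact_force: [-0.4, 0.0, -2.0]
opening: 0.566
grasp_force: 20.0
```

Request:
send_rows(commands=[{"slide": [0.035, 0.4, -0.05], "dr": [0, 0, -0.05], "gripper": -1}, {"slide": [0.07, 0.804, -0.1], "dr": [0, 0, -0.103], "gripper": -1}])

```text
time_s: 11.82
position: [0.5461, 0.1246, 0.0727]
tool_rot: [-2.407, -2.018, 0.001]
contact_force: [0.5, -0.2, -1.3]
opening: 0.566
grasp_force: 20.0
```

Request:
send_rows(commands=[{"slide": [-0.01, 0.4, -0.05], "dr": [0, 0, -0.05], "gripper": -1}, {"slide": [-0.018, 0.807, -0.1], "dr": [0, 0, -0.103], "gripper": -1}])

```text
time_s: 12.08
position: [0.6094, 0.1113, 0.0802]
tool_rot: [-2.295, -2.144, 0.002]
contact_force: [1.3, 0.4, -2.8]
opening: 0.567
grasp_force: 20.0
```

Request:
send_rows(commands=[{"slide": [-0.05, 0.4, -0.05], "dr": [0, 0, -0.05], "gripper": -1}, {"slide": [-0.08, 0.65, -0.1], "dr": [0, 0, -0.08], "gripper": -1}, {"slide": [-0.105, 0.8, -0.1], "dr": [0, 0, -0.103], "gripper": -1}, {"slide": [-0.105, 0.8, -0.1], "dr": [0, 0, -0.103], "gripper": -1}])

```text
time_s: 12.58
position: [0.6724, 0.098, 0.0877]
tool_rot: [-2.18, -2.262, 0.001]
contact_force: [-1.1, 0.3, -0.8]
opening: 0.564
grasp_force: 20.0
```

Run:
```python
from h import *
p,r,o=pose();print(p,tost(p),o["tool_rot"],o["time_s"],o["opening"],o["grasp_force"])
w=wp();print(w)
cv2.imwrite("pics/w5.png",camera("wrist")[:,:,::-1])
plan(st([0,140,67]),V[3])
print(proj(np.array([st(a) for a in [(-35,215,53),(-30,215,53),(30,215,53),(35,215,53)]]),w))
```

```text
[0.67240624 0.09805549 0.12423927] [ -0.6 139.2 126.3] [-2.17996840e+00 -2.26198523e+00  1.35856003e-03] 12.575 0.5639428599661318 19.99953143997118
{'fx': 371.64829954431775, 'fy': 371.64829954431775, 'cx': 315.83950669826794, 'cy': 239.2240542633503, 'xyz': array([0.66961126, 0.17174186, 0.27140279]), 'rotation': array([-0.28686046, -0.00438262,  0.03676686]), 'fish': 1}
0 slide [0.004 0.018 0.74 ] dr [-0.002  0.    -0.002]
[[257.57190312 130.08828479]
 [265.94474958 129.82961197]
 [367.94369867 129.62837802]
 [376.30763156 129.85379385]]
```

View pics/w5.png

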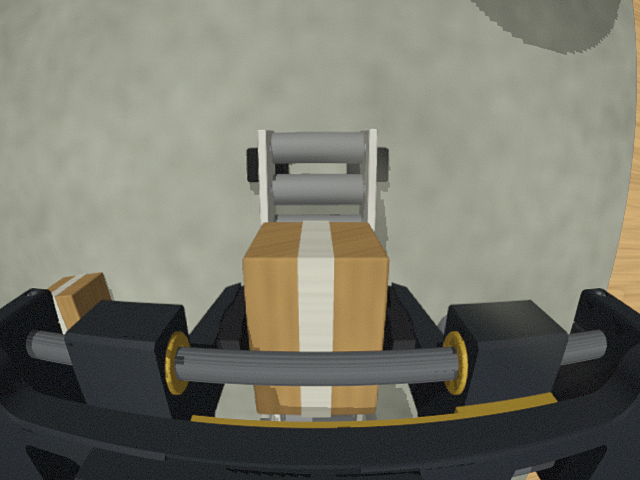

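Request:
send_rows(commands=[{"slide": [0.004, 0.015, 0.25], "dr": [0, 0, 0], "gripper": -1}, {"slide": [0.004, 0.015, 0.5], "dr": [0, 0, 0], "gripper": -1}, {"slide": [0.004, 0.015, 0.66], "dr": [0, 0, 0], "gripper": -1}, {"slide": [0.004, 0.015, 0.72], "dr": [0, 0, 0], "gripper": -1}, {"slide": [0.004, 0.015, 0.72], "dr": [0, 0, 0], "gripper": -1}])

```text
time_s: 13.25
position: [0.6736, 0.0992, 0.0302]
tool_rot: [-2.179, -2.263, 0.0]
contact_force: [0.0, -1.2, -2.2]
opening: 0.567
grasp_force: 20.0
```

Request:
send_rows(commands=[{"slide": [0, 0, 0], "dr": [0, 0, 0], "gripper": 0.5}, {"slide": [0, 0, 0], "dr": [0, 0, 0], "gripper": 0.5}, {"slide": [0, 0, 0], "dr": [0, 0, 0], "gripper": 0.5}])

```text
time_s: 13.62
position: [0.674, 0.0992, 0.0306]
tool_rot: [2.179, 2.263, 0.001]
contact_force: [-0.1, -0.2, -0.7]
opening: 0.751
grasp_force: 0.0
```

Request:
send_rows(commands=[{"slide": [0, 0, -0.2], "dr": [0, 0, 0], "gripper": 0.5}, {"slide": [0, 0, -0.6], "dr": [0, 0, 0], "gripper": 0.5}, {"slide": [0.3, 0, -0.65], "dr": [0, 0, 0], "gripper": -1}, {"slide": [0.7, 0, -0.65], "dr": [0, 0, 0], "gripper": -1}, {"slide": [0.7, 0, -0.65], "dr": [0, 0, 0], "gripper": -1}, {"slide": [0.7, 0, -0.65], "dr": [0, 0, 0], "gripper": -1}, {"slide": [0.7, 0, -0.65], "dr": [0, 0, 0], "gripper": -1}, {"slide": [0.7, 0, -0.65], "dr": [0, 0, 0], "gripper": -1}, {"slide": [0.7, 0, -0.65], "dr": [0, 0, 0], "gripper": -1}, {"slide": [0.7, 0, -0.65], "dr": [0, 0, 0], "gripper": -1}])

```text
time_s: 14.88
position: [0.6716, 0.1548, 0.0824]
tool_rot: [-2.179, -2.263, -0.0]
contact_force: [0.1, 0.5, 0.2]
opening: 0.006
grasp_force: 0.0
```

Run:
```python
from h import *
p,r,o=pose();print(p,tost(p),o["time_s"],o["opening"],o["grasp_force"])
plan(st([0,195,57]),V[3])
```

```text
[0.67158596 0.15484634 0.11889921] [  0.8 195.9 121. ] 14.875 0.005803201319843021 0.0
0 slide [-0.012 -0.011  0.8  ] dr [-0.    -0.    -0.002]
```

Request:
send_rows(commands=[{"slide": [0, 0, 0.4], "dr": [0, 0, 0], "gripper": -1}, {"slide": [0, 0, 0.78], "dr": [0, 0, 0], "gripper": -1}, {"slide": [0, 0, 0.78], "dr": [0, 0, 0], "gripper": -1}])

```text
time_s: 15.25
position: [0.6693, 0.1546, 0.0177]
tool_rot: [-2.177, -2.261, 0.007]
contact_force: [0.6, -0.2, 1.1]
opening: 0.002
grasp_force: 0.0
```

Request:
send_rows(commands=[{"slide": [-0.1, 0, 0], "dr": [0, 0, 0], "gripper": -1}, {"slide": [-0.2, 0, 0], "dr": [0, 0, 0], "gripper": -1}, {"slide": [-0.3, 0, 0], "dr": [0, 0, 0], "gripper": -1}, {"slide": [-0.4, 0, 0], "dr": [0, 0, 0], "gripper": -1}, {"slide": [-0.5, 0, 0], "dr": [0, 0, 0], "gripper": -1}, {"slide": [-0.6, 0, 0], "dr": [0, 0, 0], "gripper": -1}, {"slide": [-0.7, 0, 0], "dr": [0, 0, 0], "gripper": -1}, {"slide": [-0.8, 0, 0], "dr": [0, 0, 0], "gripper": -1}])

```text
time_s: 16.25
position: [0.674, 0.0907, 0.02]
tool_rot: [-2.179, -2.263, -0.0]
contact_force: [0.3, 0.5, 0.5]
opening: 0.007
grasp_force: 0.1
```

Request:
send_rows(commands=[{"slide": [-0.1, 0, 0], "dr": [0, 0, 0], "gripper": -1}, {"slide": [-0.2, 0, 0], "dr": [0, 0, 0], "gripper": -1}, {"slide": [-0.3, 0, 0], "dr": [0, 0, 0], "gripper": -1}, {"slide": [-0.4, 0, 0], "dr": [0, 0, 0], "gripper": -1}, {"slide": [-0.5, 0, 0], "dr": [0, 0, 0], "gripper": -1}, {"slide": [-0.6, 0, 0], "dr": [0, 0, 0], "gripper": -1}, {"slide": [-0.7, 0, 0], "dr": [0, 0, 0], "gripper": -1}, {"slide": [-0.78, 0, 0], "dr": [0, 0, 0], "gripper": -1}])

```text
time_s: 17.25
position: [0.6763, 0.0281, 0.02]
tool_rot: [2.179, 2.263, -0.0]
contact_force: [0.6, 0.6, -0.3]
opening: 0.008
grasp_force: 0.1
```

Run:
```python
from h import *
p,r,o=pose();print(p,tost(p),o["time_s"],o["contact_force"])
a=camera("top")[150:310,235:435,::-1];b=camera("scene")[180:340,220:430,::-1]
np.save("a1.npy",a);np.save("b1.npy",b)
cv2.imwrite("pics/ts.png",np.hstack([cv2.resize(a,(400,320),interpolation=3),cv2.resize(b,(400,320),interpolation=3)]))
```

```text
[0.67634598 0.02806607 0.05650618] [ 0.6 69.1 58.6] 17.25 [ 0.60198349  0.6368734  -0.3238818 ]
```

View pics/ts.png

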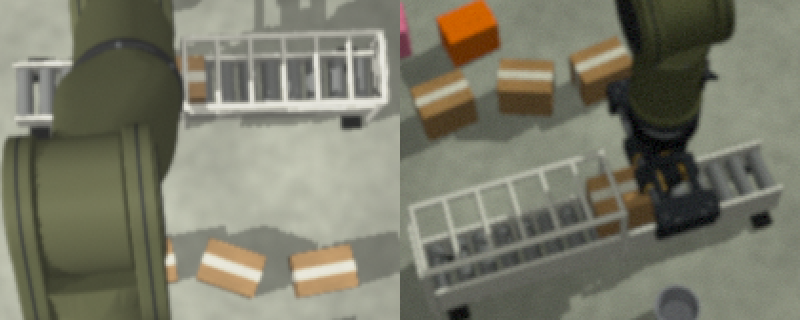

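Carton 1 is rolling under the rack entry, and B, C and D look unmoved. Next is carton B.

Request:
send_rows(commands=[{"slide": [0.05, 0, -0.3], "dr": [0, 0, 0], "gripper": -1}, {"slide": [0.05, 0, -0.85], "dr": [0, 0, 0], "gripper": 1}, {"slide": [0.05, 0, -0.85], "dr": [0, 0, 0], "gripper": 1}])

```text
time_s: 17.73
position: [0.6792, 0.0333, 0.0917]
tool_rot: [2.175, 2.26, 0.009]
contact_force: [0.4, -0.2, 0.8]
opening: 0.208
grasp_force: 0.0
```

```bash
cat >> h.py <<'E'
def blobs(n,im):
    h=cv2.cvtColor(im,cv2.COLOR_RGB2HSV); m=cv2.inRange(h,(9,80,50),(19,190,255))
    if n=="top": m[:90]=0
    else: m[:150]=0; m[345:]=0
    m=cv2.morphologyEx(m,cv2.MORPH_CLOSE,np.ones((5,5)))
    _,_,s,c=cv2.connectedComponentsWithStats(m)
    return [tuple(c[i].round(1))+(int(s[i,4]),) for i in range(1,len(s)) if s[i,4]>100]
E
python3 - <<'E'
from h import *
for n in("top","scene"):
    print(n,blobs(n,cv2.imread(f"pics/{n}0.png")[:,:,::-1]));print("  now",blobs(n,camera(n)))
p,r,o=pose();print(p,tost(p),o["time_s"])
plan([.467,.016,.125],.147,n=3)
E
```

```text
top [(np.float64(151.0), np.float64(266.2), 291), (np.float64(259.1), np.float64(268.1), 220), (np.float64(352.7), np.float64(276.7), 222), (np.float64(305.7), np.float64(274.9), 208), (np.float64(394.9), np.float64(278.1), 230), (np.float64(254.8), np.float64(281.2), 224), (np.float64(308.4), np.float64(288.6), 227), (np.float64(348.0), np.float64(289.9), 234), (np.float64(398.2), np.float64(291.7), 223), (np.float64(374.1), np.float64(330.1), 737)]
  now [(np.float64(328.9), np.float64(180.9), 112), (np.float64(332.1), np.float64(195.0), 106), (np.float64(151.0), np.float64(266.1), 290), (np.float64(352.6), np.float64(276.7), 223), (np.float64(394.9), np.float64(278.1), 228), (np.float64(348.0), np.float64(290.0), 236), (np.float64(397.8), np.float64(291.7), 234), (np.float64(374.2), np.float64(330.0), 747)]
scene [(np.float64(245.4), np.float64(225.4), 888), (np.float64(468.6), np.float64(195.9), 153), (np.float64(371.8), np.float64(210.1), 686), (np.float64(325.3), np.float64(215.3), 689), (np.float64(285.9), np.float64(224.1), 641)]
  now [(np.float64(245.4), np.float64(225.3), 935), (np.float64(468.6), np.float64(196.0), 152), (np.float64(323.1), np.float64(216.0), 557), (np.float64(286.1), np.float64(212.1), 136), (np.float64(285.6), np.float64(228.0), 482), (np.float64(332.6), np.float64(268.5), 200), (np.float64(338.7), np.float64(284.5), 456)]
[0.67605901 0.03303191 0.12463834] [  0.5  74.  126.7] 17.825
0 slide [-0.038 -0.873 -0.002] dr [ 0.    -0.    -0.035]
1 slide [-0.006 -0.874 -0.002] dr [ 0.    -0.    -0.035]
2 slide [ 0.026 -0.874 -0.002] dr [ 0.    -0.    -0.035]
```

Request:
send_rows(commands=[{"slide": [-0.02, -0.44, 0], "dr": [0, 0, -0.02], "gripper": 1}, {"slide": [-0.038, -0.873, 0], "dr": [0, 0, -0.035], "gripper": 1}])

```text
time_s: 18.08
position: [0.6043, 0.0271, 0.0864]
tool_rot: [-2.135, -2.302, 0.003]
contact_force: [-0.3, 0.6, 0.1]
opening: 0.528
grasp_force: 0.0
```

Request:
send_rows(commands=[{"slide": [0, -0.44, 0], "dr": [0, 0, -0.02], "gripper": 1}, {"slide": [-0.006, -0.874, 0], "dr": [0, 0, -0.035], "gripper": 1}])

```text
time_s: 18.32
position: [0.5344, 0.0214, 0.0868]
tool_rot: [-2.092, -2.341, 0.003]
contact_force: [-0.1, -0.8, 0.2]
opening: 0.751
grasp_force: 0.0
```

Request:
send_rows(commands=[{"slide": [0.01, -0.44, 0], "dr": [0, 0, -0.02], "gripper": 1}, {"slide": [0.026, -0.874, 0], "dr": [0, 0, -0.035], "gripper": 1}, {"slide": [0.026, -0.874, 0], "dr": [0, 0, -0.035], "gripper": 1}, {"slide": [0.026, -0.874, 0], "dr": [0, 0, -0.035], "gripper": 1}])

```text
time_s: 18.82
position: [0.4677, 0.0159, 0.0875]
tool_rot: [-2.051, -2.38, -0.0]
contact_force: [0.0, 0.2, -0.1]
opening: 0.998
grasp_force: 0.0
```

Run:
```python
from h import *
p,r,o=pose();print(p,o["time_s"],o["opening"])
w=wp();im=camera("wrist");np.save("w6.npy",im)
h=cv2.cvtColor(im,cv2.COLOR_RGB2HSV);m=cv2.inRange(h,(9,80,50),(19,190,255))
c=proj(frame([.4673,.016,0,.1474])(CL),w);print(c.round(0))
q=np.zeros(m.shape,np.uint8);cv2.fillPoly(q,[c.astype(int)],255);q[275:]=0
wh=cv2.inRange(h,(0,0,120),(179,60,255))
print("inside brown frac",(m[q>0]>0).mean())
mm=m.copy();mm[275:]=0;mm[:,:150]=0;mm[:,480:]=0;print([ (s) for s in cv2.connectedComponentsWithStats(cv2.morphologyEx(mm,3,np.ones((7,7))))[2].tolist() if s[4]>200])
plan([.467,.016,.021],.147,n=2)
```

```text
[0.46773315 0.01591064 0.12401132] 18.825 0.9983742212941252
[[357. 198.]
 [353. 303.]
 [277. 303.]
 [274. 198.]]
inside brown frac 0.698157401623985
[[0, 0, 640, 480, 301898], [322, 184, 33, 91, 2690], [272, 186, 34, 89, 2612]]
0 slide [ 0.001 -0.008  0.644] dr [ 0. -0.  0.]
1 slide [ 0.001 -0.008  0.644] dr [ 0. -0.  0.]
```

Request:
send_rows(commands=[{"slide": [0, 0, 0.32], "dr": [0, 0, 0], "gripper": 1}, {"slide": [0, -0.008, 0.644], "dr": [0, 0, 0], "gripper": 1}])

```text
time_s: 19.12
position: [0.4684, 0.0159, 0.0358]
tool_rot: [2.05, 2.378, 0.003]
contact_force: [0.5, 0.2, -0.8]
opening: 0.998
grasp_force: 0.0
```

Request:
send_rows(commands=[{"slide": [0, 0, 0.32], "dr": [0, 0, 0], "gripper": 1}, {"slide": [0, -0.008, 0.644], "dr": [0, 0, 0], "gripper": 1}, {"slide": [0, -0.008, 0.644], "dr": [0, 0, 0], "gripper": 1}, {"slide": [0, -0.008, 0.644], "dr": [0, 0, 0], "gripper": -1}, {"slide": [0, -0.008, 0.644], "dr": [0, 0, 0], "gripper": -1}, {"slide": [0, -0.008, 0.644], "dr": [0, 0, 0], "gripper": -1}, {"slide": [0, -0.008, 0.644], "dr": [0, 0, 0], "gripper": -1}, {"slide": [0, -0.008, 0.644], "dr": [0, 0, 0], "gripper": -1}, {"slide": [0, -0.008, 0.644], "dr": [0, 0, 0], "gripper": -1}, {"slide": [0, -0.008, 0.644], "dr": [0, 0, 0], "gripper": -1}], grip_force=20)

```text
time_s: 20.38
position: [0.4666, 0.0156, -0.0146]
tool_rot: [2.05, 2.379, 0.002]
contact_force: [0.2, 0.3, 5.7]
opening: 0.57
grasp_force: 19.8
```

Request:
send_rows(commands=[{"slide": [0, 0, -0.2], "dr": [0, 0, 0], "gripper": -1}, {"slide": [0, 0, -0.5], "dr": [0, 0, 0], "gripper": -1}, {"slide": [0, 0, -0.8], "dr": [0, 0, 0], "gripper": -1}, {"slide": [0, 0, -1], "dr": [0, 0, 0], "gripper": -1}])

```text
time_s: 20.88
position: [0.4654, 0.0154, 0.0665]
tool_rot: [-2.051, -2.379, 0.0]
contact_force: [0.5, -0.2, -2.2]
opening: 0.564
grasp_force: 19.8
```

Run:
```python
from h import *
p,r,o=pose();print(p,o["time_s"],o["opening"],o["grasp_force"])
plan(st([0,140,130]),V[3],n=3)
```

```text
[0.46535847 0.01541527 0.10295703] 20.875 0.5641862436112478 19.837622749619186
0 slide [ 0.217  0.907 -0.104] dr [-0.    -0.     0.035]
1 slide [ 0.249  0.898 -0.104] dr [-0.    -0.     0.035]
2 slide [ 0.282  0.889 -0.104] dr [-0.    -0.     0.035]
```

Request:
send_rows(commands=[{"slide": [0.11, 0.45, -0.06], "dr": [0, 0, 0.02], "gripper": -1}, {"slide": [0.217, 0.907, -0.104], "dr": [0, 0, 0.035], "gripper": -1}])

```text
time_s: 21.12
position: [0.5349, 0.0434, 0.0744]
tool_rot: [-2.095, -2.34, 0.001]
contact_force: [1.2, -0.4, -2.6]
opening: 0.568
grasp_force: 19.8
```

Request:
send_rows(commands=[{"slide": [0.12, 0.45, -0.06], "dr": [0, 0, 0.02], "gripper": -1}, {"slide": [0.249, 0.898, -0.104], "dr": [0, 0, 0.035], "gripper": -1}])

```text
time_s: 21.38
position: [0.6041, 0.0713, 0.0823]
tool_rot: [-2.137, -2.301, 0.002]
contact_force: [0.5, -0.6, -3.7]
opening: 0.568
grasp_force: 19.8
```

Request:
send_rows(commands=[{"slide": [0.14, 0.45, -0.06], "dr": [0, 0, 0.02], "gripper": -1}, {"slide": [0.24, 0.75, -0.104], "dr": [0, 0, 0.03], "gripper": -1}, {"slide": [0.282, 0.889, -0.104], "dr": [0, 0, 0.035], "gripper": -1}, {"slide": [0.282, 0.889, -0.104], "dr": [0, 0, 0.035], "gripper": -1}, {"slide": [0.282, 0.889, -0.104], "dr": [0, 0, 0.035], "gripper": -1}])

```text
time_s: 22.0
position: [0.6719, 0.0983, 0.0897]
tool_rot: [-2.178, -2.262, 0.003]
contact_force: [0.8, -0.5, -3.4]
opening: 0.572
grasp_force: 19.8
```

Run:
```python
from h import *
p,r,o=pose();print(p,tost(p),o["time_s"],o["opening"],o["grasp_force"])
plan(st([0,140,68]),V[3],n=1)
print("scene",blobs("scene",camera("scene")))
```

```text
[0.67195958 0.09834658 0.12620575] [ -1.  139.5 128.3] 22.0 0.5724790883795695 19.83757982030511
0 slide [0.007 0.014 0.753] dr [-0.002  0.    -0.002]
scene [(np.float64(245.5), np.float64(225.4), 912), (np.float64(468.6), np.float64(196.0), 149), (np.float64(285.6), np.float64(224.2), 632), (np.float64(382.4), np.float64(249.5), 459), (np.float64(332.5), np.float64(268.6), 178), (np.float64(340.9), np.float64(282.9), 369)]
```

Request:
send_rows(commands=[{"slide": [0.007, 0.014, 0.25], "dr": [0, 0, 0], "gripper": -1}, {"slide": [0.007, 0.014, 0.5], "dr": [0, 0, 0], "gripper": -1}, {"slide": [0.007, 0.014, 0.68], "dr": [0, 0, 0], "gripper": -1}, {"slide": [0.007, 0.014, 0.745], "dr": [0, 0, 0], "gripper": -1}, {"slide": [0.007, 0.014, 0.745], "dr": [0, 0, 0], "gripper": -1}, {"slide": [0.007, 0.014, 0.745], "dr": [0, 0, 0], "gripper": 0.5}, {"slide": [0.007, 0.014, 0.745], "dr": [0, 0, 0], "gripper": 0.5}, {"slide": [0.007, 0.014, 0.745], "dr": [0, 0, 0], "gripper": 0.5}])

```text
time_s: 23.05
position: [0.675, 0.0996, 0.0303]
tool_rot: [2.179, 2.263, 0.001]
contact_force: [0.3, -0.5, -0.4]
opening: 0.751
grasp_force: 0.0
```

Request:
send_rows(commands=[{"slide": [0, 0, -0.2], "dr": [0, 0, 0], "gripper": 0.5}, {"slide": [0, 0, -0.6], "dr": [0, 0, 0], "gripper": 0.5}, {"slide": [0.3, 0, -0.65], "dr": [0, 0, 0], "gripper": -1}, {"slide": [0.7, 0, -0.65], "dr": [0, 0, 0], "gripper": -1}, {"slide": [0.7, 0, -0.65], "dr": [0, 0, 0], "gripper": -1}, {"slide": [0.7, 0, -0.65], "dr": [0, 0, 0], "gripper": -1}, {"slide": [0.7, 0, -0.65], "dr": [0, 0, 0], "gripper": -1}, {"slide": [0.7, 0, -0.65], "dr": [0, 0, 0], "gripper": -1}, {"slide": [0.7, 0, -0.65], "dr": [0, 0, 0], "gripper": -1}, {"slide": [0.7, 0, -0.65], "dr": [0, 0, 0], "gripper": -1}])

```text
time_s: 24.3
position: [0.6725, 0.1553, 0.0823]
tool_rot: [-2.179, -2.263, -0.0]
contact_force: [0.1, -0.2, 0.4]
opening: 0.007
grasp_force: 0.0
```

Request:
send_rows(commands=[{"slide": [0, 0, 0.4], "dr": [0, 0, 0], "gripper": -1}, {"slide": [0, 0, 0.77], "dr": [0, 0, 0], "gripper": -1}, {"slide": [0, 0, 0.77], "dr": [0, 0, 0], "gripper": -1}])

```text
time_s: 24.68
position: [0.6702, 0.155, 0.0184]
tool_rot: [-2.177, -2.261, 0.007]
contact_force: [-0.0, 0.3, -0.2]
opening: 0.005
grasp_force: 0.0
```

Run:
```python
from h import *
p,r,o=pose();print(p,tost(p),o["time_s"],o["opening"])
```

```text
[0.67036735 0.1550648  0.05488727] [ -0.4 196.2  57. ] 24.675 0.004907884966121973
```

Now push B, pushing A ahead of it. Then raise and go back.

Request:
send_rows(commands=[{"slide": [-0.1, 0, 0], "dr": [0, 0, 0], "gripper": -1}, {"slide": [-0.2, 0, 0], "dr": [0, 0, 0], "gripper": -1}, {"slide": [-0.3, 0, 0], "dr": [0, 0, 0], "gripper": -1}, {"slide": [-0.4, 0, 0], "dr": [0, 0, 0], "gripper": -1}, {"slide": [-0.5, 0, 0], "dr": [0, 0, 0], "gripper": -1}, {"slide": [-0.6, 0, 0], "dr": [0, 0, 0], "gripper": -1}, {"slide": [-0.7, 0, 0], "dr": [0, 0, 0], "gripper": -1}, {"slide": [-0.8, 0, 0], "dr": [0, 0, 0], "gripper": -1}])

```text
time_s: 25.68
position: [0.6749, 0.0913, 0.0206]
tool_rot: [-2.179, -2.263, -0.0]
contact_force: [0.1, 1.3, -0.7]
opening: 0.001
grasp_force: 0.3
```

Request:
send_rows(commands=[{"slide": [-0.1, 0, 0], "dr": [0, 0, 0], "gripper": -1}, {"slide": [-0.2, 0, 0], "dr": [0, 0, 0], "gripper": -1}, {"slide": [-0.3, 0, 0], "dr": [0, 0, 0], "gripper": -1}, {"slide": [-0.4, 0, 0], "dr": [0, 0, 0], "gripper": -1}, {"slide": [-0.5, 0, 0], "dr": [0, 0, 0], "gripper": -1}, {"slide": [-0.6, 0, 0], "dr": [0, 0, 0], "gripper": -1}, {"slide": [-0.7, 0, 0], "dr": [0, 0, 0], "gripper": -1}, {"slide": [-0.78, 0, 0], "dr": [0, 0, 0], "gripper": -1}])

```text
time_s: 26.68
position: [0.6772, 0.0285, 0.0207]
tool_rot: [2.179, 2.263, -0.0]
contact_force: [1.0, 0.1, -0.2]
opening: 0.007
grasp_force: 0.3
```

Request:
send_rows(commands=[{"slide": [0.05, 0, -0.3], "dr": [0, 0, 0], "gripper": -1}, {"slide": [0.05, 0, -0.85], "dr": [0, 0, 0], "gripper": 1}, {"slide": [0.05, 0, -0.85], "dr": [0, 0, 0], "gripper": 1}])

```text
time_s: 27.05
position: [0.68, 0.0328, 0.0924]
tool_rot: [2.176, 2.259, 0.008]
contact_force: [-0.2, -0.2, 0.4]
opening: 0.205
grasp_force: 0.0
```

Run:
```python
from h import *
for n in("top","scene"): print(n,[tuple(map(float,b)) for b in blobs(n,camera(n))])
p,r,o=pose();print(p,tost(p),o["time_s"])
plan([.464,-.083,.125],-.302)
```

```text
top [(343.9, 180.7, 306.0), (347.7, 194.8, 374.0), (151.0, 266.1, 288.0), (352.9, 276.8, 218.0), (394.9, 278.1, 230.0), (348.1, 290.0, 233.0), (397.8, 291.7, 233.0), (374.2, 330.0, 746.0)]
scene [(245.2, 225.5, 942.0), (468.7, 196.3, 162.0), (285.6, 224.3, 627.0), (317.5, 272.7, 374.0), (324.1, 288.9, 832.0)]
[0.67688373 0.03278831 0.12535406] [  1.3  73.8 127.4] 27.15
0 slide [-0.336 -0.678  0.001] dr [0.    0.    0.081]
1 slide [-0.393 -0.647  0.001] dr [0.    0.    0.081]
2 slide [-0.446 -0.612  0.001] dr [0.    0.    0.081]
3 slide [-0.497 -0.572  0.001] dr [0.    0.    0.081]
```

Request:
send_rows(commands=[{"slide": [-0.168, -0.34, -0.1], "dr": [0, 0, 0.04], "gripper": 1}, {"slide": [-0.336, -0.678, -0.1], "dr": [0, 0, 0.081], "gripper": 1}])

```text
time_s: 27.4
position: [0.6224, 0.0038, 0.0955]
tool_rot: [-2.273, -2.167, 0.002]
contact_force: [0.5, -0.7, -0.2]
opening: 0.523
grasp_force: 0.0
```

Request:
send_rows(commands=[{"slide": [-0.2, -0.324, 0], "dr": [0, 0, 0.04], "gripper": 1}, {"slide": [-0.393, -0.647, 0], "dr": [0, 0, 0.081], "gripper": 1}])

```text
time_s: 27.65
position: [0.5685, -0.0254, 0.0954]
tool_rot: [-2.363, -2.068, 0.004]
contact_force: [0.6, 0.4, -0.0]
opening: 0.751
grasp_force: 0.0
```

Request:
send_rows(commands=[{"slide": [-0.223, -0.306, 0], "dr": [0, 0, 0.04], "gripper": 1}, {"slide": [-0.446, -0.612, 0.1], "dr": [0, 0, 0.081], "gripper": 1}])

```text
time_s: 27.9
position: [0.5159, -0.0542, 0.0879]
tool_rot: [-2.449, -1.966, 0.002]
contact_force: [-0.3, -0.6, -0.6]
opening: 0.977
grasp_force: 0.0
```

Request:
send_rows(commands=[{"slide": [-0.25, -0.286, 0], "dr": [0, 0, 0.04], "gripper": 1}, {"slide": [-0.497, -0.572, 0], "dr": [0, 0, 0.081], "gripper": 1}, {"slide": [-0.497, -0.572, 0], "dr": [0, 0, 0.081], "gripper": 1}, {"slide": [-0.497, -0.572, 0], "dr": [0, 0, 0.081], "gripper": 1}])

```text
time_s: 28.4
position: [0.4652, -0.0821, 0.0883]
tool_rot: [-2.528, -1.864, -0.001]
contact_force: [0.1, 0.6, 0.2]
opening: 0.996
grasp_force: 0.0
```

```bash
cat >> h.py <<'E'
def wcheck(v):
    w=wp();im=camera("wrist")
    m=cv2.inRange(cv2.cvtColor(im,cv2.COLOR_RGB2HSV),(9,80,50),(19,190,255))
    m[275:]=0;m[:,:150]=0;m[:,480:]=0
    print("pred",proj(frame(v)(CL),w).round(0).tolist(),"seen",[s[:5] for s in cv2.connectedComponentsWithStats(cv2.morphologyEx(m,3,np.ones((7,7))))[2].tolist()[1:] if s[4]>200])
E
python3 - <<'E'
from h import *
p,r,o=pose();print(p,o["time_s"],o["opening"])
wcheck([.4639,-.0827,0,-.302])
plan([.464,-.082,.021],-.302,n=2)
E
```

```text
[ 0.46522241 -0.08212078  0.12477152] 28.4 0.9958038168734741
pred [[356.0, 199.0], [353.0, 304.0], [277.0, 304.0], [273.0, 199.0]] seen [[276, 189, 32, 86, 2543], [325, 189, 33, 86, 2497]]
0 slide [-0.004 -0.01   0.649] dr [ 0.    -0.     0.001]
1 slide [-0.004 -0.01   0.649] dr [ 0.    -0.     0.001]
```

Request:
send_rows(commands=[{"slide": [0, 0, 0.32], "dr": [0, 0, 0], "gripper": 0.6}, {"slide": [-0.004, -0.01, 0.649], "dr": [0, 0, 0], "gripper": 0.6}])

```text
time_s: 28.7
position: [0.4655, -0.0818, 0.0361]
tool_rot: [2.527, 1.865, 0.004]
contact_force: [-0.0, -0.5, -1.0]
opening: 0.81
grasp_force: 0.0
```

Request:
send_rows(commands=[{"slide": [0, 0, 0.32], "dr": [0, 0, 0], "gripper": 0.6}, {"slide": [-0.004, -0.01, 0.645], "dr": [0, 0, 0], "gripper": 0.6}, {"slide": [-0.004, -0.01, 0.645], "dr": [0, 0, 0], "gripper": 0.6}, {"slide": [-0.004, -0.01, 0.645], "dr": [0, 0, 0], "gripper": -1}, {"slide": [-0.004, -0.01, 0.645], "dr": [0, 0, 0], "gripper": -1}, {"slide": [-0.004, -0.01, 0.645], "dr": [0, 0, 0], "gripper": -1}, {"slide": [-0.004, -0.01, 0.645], "dr": [0, 0, 0], "gripper": -1}, {"slide": [-0.004, -0.01, 0.645], "dr": [0, 0, 0], "gripper": -1}, {"slide": [-0.004, -0.01, 0.645], "dr": [0, 0, 0], "gripper": -1}], grip_force=20)

```text
time_s: 29.82
position: [0.4637, -0.0828, -0.0139]
tool_rot: [2.528, 1.862, 0.003]
contact_force: [0.4, 0.5, 6.0]
opening: 0.57
grasp_force: 19.9
```

Request:
send_rows(commands=[{"slide": [0, 0, -0.2], "dr": [0, 0, 0], "gripper": -1}, {"slide": [0, 0, -0.5], "dr": [0, 0, 0], "gripper": -1}, {"slide": [0, 0, -0.8], "dr": [0, 0, 0], "gripper": -1}, {"slide": [0, 0, -1], "dr": [0, 0, 0], "gripper": -1}])

```text
time_s: 30.32
position: [0.4622, -0.0829, 0.0669]
tool_rot: [2.53, 1.862, 0.0]
contact_force: [0.6, 0.1, -2.5]
opening: 0.566
grasp_force: 19.9
```

Run:
```python
from h import *
p,r,o=pose();print(p,o["time_s"],o["opening"],o["grasp_force"])
plan(st([0,140,130]),V[3],n=4)
```

```text
[ 0.46218504 -0.08287919  0.10339924] 30.325 0.5659357194878567 19.939171615988016
0 slide [ 0.738  0.46  -0.077] dr [ 0.     0.    -0.081]
1 slide [ 0.696  0.521 -0.077] dr [ 0.     0.    -0.081]
2 slide [ 0.649  0.579 -0.077] dr [ 0.     0.    -0.081]
3 slide [ 0.598  0.632 -0.077] dr [ 0.     0.    -0.081]
```

Request:
send_rows(commands=[{"slide": [0.37, 0.23, -0.1], "dr": [0, 0, -0.04], "gripper": -1}, {"slide": [0.738, 0.46, -0.2], "dr": [0, 0, -0.081], "gripper": -1}])

```text
time_s: 30.58
position: [0.5151, -0.0372, 0.0825]
tool_rot: [-2.448, -1.969, 0.001]
contact_force: [0.1, -0.3, -2.5]
opening: 0.565
grasp_force: 19.9
```

Request:
send_rows(commands=[{"slide": [0.348, 0.26, -0.05], "dr": [0, 0, -0.04], "gripper": -1}, {"slide": [0.696, 0.521, -0.1], "dr": [0, 0, -0.081], "gripper": -1}])

```text
time_s: 30.82
position: [0.5676, 0.0087, 0.0901]
tool_rot: [-2.361, -2.072, 0.002]
contact_force: [-0.3, 0.8, -2.6]
opening: 0.569
grasp_force: 19.9
```

Request:
send_rows(commands=[{"slide": [0.325, 0.29, 0], "dr": [0, 0, -0.04], "gripper": -1}, {"slide": [0.649, 0.579, 0], "dr": [0, 0, -0.081], "gripper": -1}])

```text
time_s: 31.08
position: [0.6203, 0.054, 0.0899]
tool_rot: [-2.271, -2.17, 0.002]
contact_force: [0.6, -0.1, -2.1]
opening: 0.568
grasp_force: 19.9
```

Request:
send_rows(commands=[{"slide": [0.3, 0.316, 0], "dr": [0, 0, -0.04], "gripper": -1}, {"slide": [0.5, 0.53, 0], "dr": [0, 0, -0.07], "gripper": -1}, {"slide": [0.598, 0.632, 0], "dr": [0, 0, -0.081], "gripper": -1}, {"slide": [0.598, 0.632, 0], "dr": [0, 0, -0.081], "gripper": -1}, {"slide": [0.598, 0.632, 0], "dr": [0, 0, -0.081], "gripper": -1}])

```text
time_s: 31.7
position: [0.6722, 0.0975, 0.0892]
tool_rot: [-2.18, -2.261, 0.003]
contact_force: [-0.1, -0.3, -1.9]
opening: 0.566
grasp_force: 19.9
```

Run:
```python
from h import *
p,r,o=pose();print(p,tost(p),o["time_s"],o["opening"],o["grasp_force"])
plan(st([0,140,69]),V[3],n=1)
for n in("top","scene"): print(n,[tuple(map(float,b)) for b in blobs(n,camera(n))])
```

```text
[0.67226617 0.09750136 0.12566128] [ -0.7 138.6 127.7] 31.7 0.5656242987642585 19.93915975559503
0 slide [0.018 0.01  0.734] dr [-0.002  0.001 -0.003]
top [(358.8, 180.4, 161.0), (324.8, 183.3, 187.0), (360.1, 194.6, 222.0), (323.8, 197.7, 265.0), (151.0, 266.1, 289.0), (395.1, 278.1, 223.0), (397.8, 291.7, 234.0), (374.2, 330.0, 747.0)]
scene [(245.3, 225.5, 918.0), (468.4, 196.1, 163.0), (380.5, 251.1, 453.0), (314.5, 272.6, 358.0), (324.8, 284.6, 593.0), (310.1, 299.4, 212.0)]
```

Request:
send_rows(commands=[{"slide": [0.018, 0.01, 0.25], "dr": [0, 0, 0], "gripper": -1}, {"slide": [0.018, 0.01, 0.5], "dr": [0, 0, 0], "gripper": -1}, {"slide": [0.018, 0.01, 0.68], "dr": [0, 0, 0], "gripper": -1}, {"slide": [0.018, 0.01, 0.74], "dr": [0, 0, 0], "gripper": -1}, {"slide": [0.018, 0.01, 0.74], "dr": [0, 0, 0], "gripper": -1}, {"slide": [0.018, 0.01, 0.74], "dr": [0, 0, 0], "gripper": 0.5}, {"slide": [0.018, 0.01, 0.74], "dr": [0, 0, 0], "gripper": 0.5}, {"slide": [0.018, 0.01, 0.74], "dr": [0, 0, 0], "gripper": 0.5}])

```text
time_s: 32.8
position: [0.6743, 0.1004, 0.0297]
tool_rot: [2.179, 2.263, 0.0]
contact_force: [-0.8, -0.1, 0.3]
opening: 0.748
grasp_force: 0.0
```

Request:
send_rows(commands=[{"slide": [0, 0, -0.2], "dr": [0, 0, 0], "gripper": 0.5}, {"slide": [0, 0, -0.6], "dr": [0, 0, 0], "gripper": 0.5}, {"slide": [0.3, 0, -0.65], "dr": [0, 0, 0], "gripper": -1}, {"slide": [0.7, 0, -0.65], "dr": [0, 0, 0], "gripper": -1}, {"slide": [0.7, 0, -0.65], "dr": [0, 0, 0], "gripper": -1}, {"slide": [0.7, 0, -0.65], "dr": [0, 0, 0], "gripper": -1}, {"slide": [0.7, 0, -0.65], "dr": [0, 0, 0], "gripper": -1}, {"slide": [0.7, 0, -0.65], "dr": [0, 0, 0], "gripper": -1}, {"slide": [0.7, 0, -0.65], "dr": [0, 0, 0], "gripper": -1}, {"slide": [0.7, 0, -0.65], "dr": [0, 0, 0], "gripper": -1}])

```text
time_s: 34.05
position: [0.6721, 0.1561, 0.082]
tool_rot: [-2.179, -2.263, -0.0]
contact_force: [0.2, -0.0, -0.4]
opening: 0.007
grasp_force: 0.0
```

Request:
send_rows(commands=[{"slide": [0, 0, 0.4], "dr": [0, 0, 0], "gripper": -1}, {"slide": [0, 0, 0.77], "dr": [0, 0, 0], "gripper": -1}, {"slide": [0, 0, 0.77], "dr": [0, 0, 0], "gripper": -1}])

```text
time_s: 34.42
position: [0.6698, 0.1559, 0.0181]
tool_rot: [-2.177, -2.261, 0.007]
contact_force: [-0.5, 0.4, 0.4]
opening: 0.01
grasp_force: 0.0
```

Run:
```python
from h import *
p,r,o=pose();print(p,tost(p),o["time_s"],o["opening"])
```

```text
[0.66997243 0.15591386 0.05458665] [ -0.7 197.1  56.7] 34.425 0.010495469098549315
```

Request:
send_rows(commands=[{"slide": [-0.1, 0, 0], "dr": [0, 0, 0], "gripper": -1}, {"slide": [-0.2, 0, 0], "dr": [0, 0, 0], "gripper": -1}, {"slide": [-0.3, 0, 0], "dr": [0, 0, 0], "gripper": -1}, {"slide": [-0.4, 0, 0], "dr": [0, 0, 0], "gripper": -1}, {"slide": [-0.5, 0, 0], "dr": [0, 0, 0], "gripper": -1}, {"slide": [-0.6, 0, 0], "dr": [0, 0, 0], "gripper": -1}, {"slide": [-0.7, 0, 0], "dr": [0, 0, 0], "gripper": -1}, {"slide": [-0.8, 0, 0], "dr": [0, 0, 0], "gripper": -1}])

```text
time_s: 35.42
position: [0.6744, 0.0919, 0.0204]
tool_rot: [-2.179, -2.263, -0.0]
contact_force: [0.2, 1.9, 0.4]
opening: 0.004
grasp_force: 0.9
```

Request:
send_rows(commands=[{"slide": [-0.1, 0, 0], "dr": [0, 0, 0], "gripper": -1}, {"slide": [-0.2, 0, 0], "dr": [0, 0, 0], "gripper": -1}, {"slide": [-0.3, 0, 0], "dr": [0, 0, 0], "gripper": -1}, {"slide": [-0.4, 0, 0], "dr": [0, 0, 0], "gripper": -1}, {"slide": [-0.5, 0, 0], "dr": [0, 0, 0], "gripper": -1}, {"slide": [-0.6, 0, 0], "dr": [0, 0, 0], "gripper": -1}, {"slide": [-0.7, 0, 0], "dr": [0, 0, 0], "gripper": -1}, {"slide": [-0.79, 0, 0], "dr": [0, 0, 0], "gripper": -1}])

```text
time_s: 36.42
position: [0.6768, 0.0286, 0.0204]
tool_rot: [2.179, 2.263, -0.0]
contact_force: [0.3, 0.6, 0.4]
opening: 0.007
grasp_force: 0.4
```

Request:
send_rows(commands=[{"slide": [0.05, 0, -0.3], "dr": [0, 0, 0], "gripper": -1}, {"slide": [0.05, 0, -0.95], "dr": [0, 0, 0], "gripper": 1}, {"slide": [0.05, 0, -0.95], "dr": [0, 0, 0], "gripper": 1}])

```text
time_s: 36.8
position: [0.6804, 0.0325, 0.1009]
tool_rot: [2.175, 2.258, 0.01]
contact_force: [-0.3, -0.6, -0.2]
opening: 0.209
grasp_force: 0.0
```

Run:
```python
from h import *
for n in("top","scene"): print(n,[tuple(map(float,b)) for b in blobs(n,camera(n))])
p,r,o=pose();print(p,tost(p),o["time_s"])
# leave the rack first: go to x .53,y .03, then D
plan([.50,.0,.135],.03);
```

```text
top [(359.6, 181.1, 488.0), (363.9, 195.0, 581.0), (151.0, 266.2, 293.0), (395.1, 278.1, 225.0), (397.7, 291.7, 234.0), (374.2, 330.0, 747.0)]
scene [(245.3, 225.3, 915.0), (468.5, 196.0, 156.0), (306.8, 287.4, 1761.0)]
[0.67680672 0.03261977 0.13334085] [  1.2  73.6 135.4] 36.9
0 slide [-0.108 -0.741 -0.007] dr [0.    0.    0.002]
1 slide [-0.11  -0.741 -0.007] dr [0.    0.    0.002]
2 slide [-0.112 -0.741 -0.007] dr [0.    0.    0.002]
```

Request:
send_rows(commands=[{"slide": [-0.05, -0.37, 0], "dr": [0, 0, 0], "gripper": 0.6}, {"slide": [-0.108, -0.741, 0], "dr": [0, 0, 0], "gripper": 0.6}])

```text
time_s: 37.15
position: [0.6157, 0.0219, 0.0947]
tool_rot: [-2.177, -2.262, 0.004]
contact_force: [-0.1, -0.0, 1.1]
opening: 0.527
grasp_force: 0.0
```

Request:
send_rows(commands=[{"slide": [-0.05, -0.37, 0], "dr": [0, 0, 0], "gripper": 0.6}, {"slide": [-0.11, -0.741, 0], "dr": [0, 0, 0], "gripper": 0.6}])

```text
time_s: 37.4
position: [0.5566, 0.0108, 0.095]
tool_rot: [-2.177, -2.262, 0.004]
contact_force: [0.0, -0.4, -0.6]
opening: 0.751
grasp_force: 0.0
```

Request:
send_rows(commands=[{"slide": [-0.05, -0.37, 0], "dr": [0, 0, 0], "gripper": 0.6}, {"slide": [-0.112, -0.741, 0], "dr": [0, 0, 0], "gripper": 0.6}])

```text
time_s: 37.65
position: [0.4978, -0.0003, 0.0953]
tool_rot: [-2.178, -2.262, 0.003]
contact_force: [-0.0, 0.1, 1.1]
opening: 0.8
grasp_force: 0.0
```

Run:
```python
from h import *
p,r,o=pose();print(p,o["time_s"])
plan([.462,-.191,.125],.177,n=3);
```

```text
[ 4.97920767e-01 -3.38322118e-04  1.31792954e-01] 37.65
0 slide [-0.788 -0.18   0.029] dr [-0.001 -0.    -0.044]
1 slide [-0.779 -0.216  0.029] dr [-0.001 -0.    -0.044]
2 slide [-0.768 -0.252  0.029] dr [-0.001 -0.    -0.044]
```

Request:
send_rows(commands=[{"slide": [-0.39, -0.09, 0], "dr": [0, 0, -0.022], "gripper": 0.6}, {"slide": [-0.788, -0.18, 0.03], "dr": [0, 0, -0.044], "gripper": 0.6}])

```text
time_s: 37.9
position: [0.4865, -0.064, 0.093]
tool_rot: [-2.122, -2.314, 0.002]
contact_force: [0.8, 0.2, 1.2]
opening: 0.798
grasp_force: 0.0
```

Request:
send_rows(commands=[{"slide": [-0.39, -0.11, 0], "dr": [0, 0, -0.022], "gripper": 0.6}, {"slide": [-0.779, -0.216, 0.03], "dr": [0, 0, -0.044], "gripper": 0.6}])

```text
time_s: 38.15
position: [0.4747, -0.128, 0.0905]
tool_rot: [-2.07, -2.361, 0.002]
contact_force: [0.1, 0.1, 0.6]
opening: 0.796
grasp_force: 0.0
```

Request:
send_rows(commands=[{"slide": [-0.38, -0.13, 0], "dr": [0, 0, -0.022], "gripper": 0.6}, {"slide": [-0.768, -0.252, 0.03], "dr": [0, 0, -0.044], "gripper": 0.6}, {"slide": [-0.768, -0.252, 0.03], "dr": [0, 0, -0.044], "gripper": 0.6}, {"slide": [-0.768, -0.252, 0.03], "dr": [0, 0, -0.044], "gripper": 0.6}])

```text
time_s: 38.65
position: [0.4635, -0.1894, 0.0885]
tool_rot: [-2.016, -2.407, -0.0]
contact_force: [-0.0, -0.7, -0.1]
opening: 0.801
grasp_force: 0.0
```

Run:
```python
from h import *
p,r,o=pose();print(p,o["time_s"],o["opening"])
wcheck([.4619,-.1914,0,.1767])
plan([.462,-.191,.021],.177,n=2)
```

```text
[ 0.46358879 -0.18946108  0.12496237] 38.65 0.8011973981676936
pred [[354.0, 200.0], [351.0, 305.0], [275.0, 305.0], [272.0, 200.0]] seen [[321, 189, 31, 86, 2521], [270, 190, 33, 85, 2492]]
0 slide [-0.011 -0.013  0.651] dr [-0.    -0.001  0.   ]
1 slide [-0.01  -0.014  0.651] dr [-0.    -0.001  0.   ]
```

Request:
send_rows(commands=[{"slide": [0, 0, 0.32], "dr": [0, 0, 0], "gripper": 0.6}, {"slide": [-0.011, -0.013, 0.651], "dr": [0, 0, 0], "gripper": 0.6}])

```text
time_s: 38.95
position: [0.464, -0.1899, 0.0367]
tool_rot: [2.014, 2.411, 0.002]
contact_force: [-0.5, -0.0, -0.4]
opening: 0.8
grasp_force: 0.0
```

Request:
send_rows(commands=[{"slide": [0, 0, 0.32], "dr": [0, 0, 0], "gripper": 0.6}, {"slide": [-0.01, -0.014, 0.646], "dr": [0, 0, 0], "gripper": 0.6}, {"slide": [-0.01, -0.014, 0.646], "dr": [0, 0, 0], "gripper": 0.6}, {"slide": [-0.01, -0.014, 0.646], "dr": [0, 0, 0], "gripper": -1}, {"slide": [-0.01, -0.014, 0.646], "dr": [0, 0, 0], "gripper": -1}, {"slide": [-0.01, -0.014, 0.646], "dr": [0, 0, 0], "gripper": -1}, {"slide": [-0.01, -0.014, 0.646], "dr": [0, 0, 0], "gripper": -1}, {"slide": [-0.01, -0.014, 0.646], "dr": [0, 0, 0], "gripper": -1}, {"slide": [-0.01, -0.014, 0.646], "dr": [0, 0, 0], "gripper": -1}], grip_force=20)

```text
time_s: 40.08
position: [0.4625, -0.1925, -0.0136]
tool_rot: [2.017, 2.408, 0.001]
contact_force: [-0.2, 1.5, 6.9]
opening: 0.565
grasp_force: 20.0
```

Request:
send_rows(commands=[{"slide": [0, 0, -0.2], "dr": [0, 0, 0], "gripper": -1}, {"slide": [0, 0, -0.5], "dr": [0, 0, 0], "gripper": -1}, {"slide": [0, 0, -0.8], "dr": [0, 0, 0], "gripper": -1}, {"slide": [0, 0, -1], "dr": [0, 0, 0], "gripper": -1}])

```text
time_s: 40.58
position: [0.4625, -0.1929, 0.0673]
tool_rot: [2.017, 2.407, 0.001]
contact_force: [-0.5, 0.5, -1.5]
opening: 0.568
grasp_force: 20.0
```

Run:
```python
from h import *
p,r,o=pose();print(p,o["time_s"],o["opening"],o["grasp_force"])
plan([.50,0,.13],V[3],n=3)
d=np.array(st([0,140,130]))-[.5,0,.13];print("then total slide",down(V[3]).inv().apply(d)/.08)
```

```text
[ 0.46240592 -0.1928715   0.10382561] 40.575 0.5683612421628537 19.979395712725818
0 slide [ 0.764  0.295 -0.109] dr [0.    0.    0.043]
1 slide [ 0.776  0.26  -0.109] dr [0.    0.    0.043]
2 slide [ 0.787  0.224 -0.109] dr [0.    0.    0.043]
then total slide [1.15031839 2.20891058 0.0258714 ]
```

Request:
send_rows(commands=[{"slide": [0.38, 0.15, -0.06], "dr": [0, 0, 0.022], "gripper": -1}, {"slide": [0.764, 0.295, -0.12], "dr": [0, 0, 0.043], "gripper": -1}])

```text
time_s: 40.83
position: [0.475, -0.1281, 0.0763]
tool_rot: [2.073, 2.359, 0.001]
contact_force: [-0.4, 1.2, -1.7]
opening: 0.563
grasp_force: 20.0
```

Request:
send_rows(commands=[{"slide": [0.39, 0.13, -0.06], "dr": [0, 0, 0.022], "gripper": -1}, {"slide": [0.776, 0.26, -0.12], "dr": [0, 0, 0.043], "gripper": -1}])

```text
time_s: 41.08
position: [0.4873, -0.063, 0.0857]
tool_rot: [2.125, 2.314, 0.001]
contact_force: [0.5, 0.1, -1.4]
opening: 0.568
grasp_force: 20.0
```

Request:
send_rows(commands=[{"slide": [0.39, 0.11, -0.06], "dr": [0, 0, 0.022], "gripper": -1}, {"slide": [0.787, 0.224, -0.12], "dr": [0, 0, 0.043], "gripper": -1}])

```text
time_s: 41.32
position: [0.4997, 0.0012, 0.0953]
tool_rot: [2.176, 2.265, 0.001]
contact_force: [0.3, 0.7, -1.5]
opening: 0.565
grasp_force: 20.0
```

Request:
send_rows(commands=[{"slide": [0.2, 0.37, 0], "dr": [0, 0, 0], "gripper": -1}, {"slide": [0.4, 0.74, 0], "dr": [0, 0, 0], "gripper": -1}])

```text
time_s: 41.58
position: [0.5579, 0.0356, 0.0954]
tool_rot: [2.175, 2.267, 0.001]
contact_force: [-0.1, -0.0, -2.0]
opening: 0.565
grasp_force: 20.0
```

Request:
send_rows(commands=[{"slide": [0.2, 0.37, 0], "dr": [0, 0, 0], "gripper": -1}, {"slide": [0.4, 0.74, 0], "dr": [0, 0, 0], "gripper": -1}])

```text
time_s: 41.82
position: [0.6158, 0.0696, 0.0952]
tool_rot: [-2.175, -2.266, -0.0]
contact_force: [-0.5, 0.2, -2.6]
opening: 0.566
grasp_force: 20.0
```

Request:
send_rows(commands=[{"slide": [0.2, 0.37, 0], "dr": [0, 0, 0], "gripper": -1}, {"slide": [0.36, 0.65, 0], "dr": [0, 0, 0], "gripper": -1}, {"slide": [0.4, 0.73, 0], "dr": [0, 0, 0], "gripper": -1}, {"slide": [0.4, 0.73, 0], "dr": [0, 0, 0], "gripper": -1}, {"slide": [0.4, 0.73, 0], "dr": [0, 0, 0], "gripper": -1}])

```text
time_s: 42.45
position: [0.6711, 0.1022, 0.0943]
tool_rot: [-2.176, -2.265, 0.003]
contact_force: [-0.7, 0.5, -1.3]
opening: 0.568
grasp_force: 20.0
```

Run:
```python
from h import *
p,r,o=pose();print(p,tost(p),o["time_s"],o["opening"],o["grasp_force"])
plan(st([0,142,69]),V[3],n=1)
for n in("top","scene"): print(n,[tuple(map(float,b)) for b in blobs(n,camera(n))])
```

```text
[0.67115011 0.10222807 0.1308154 ] [ -1.7 143.4 132.9] 42.45 0.5678762463071254 19.97935260180384
0 slide [-0.017  0.022  0.799] dr [-0.002  0.001  0.001]
top [(353.0, 181.3, 587.0), (352.4, 195.6, 768.0), (151.0, 266.1, 288.0), (374.2, 330.0, 746.0)]
scene [(255.4, 195.1, 157.0), (468.3, 196.5, 172.0), (383.5, 248.4, 439.0), (300.9, 276.6, 544.0), (307.4, 292.9, 1226.0)]
```

Request:
send_rows(commands=[{"slide": [-0.017, 0.018, 0.25], "dr": [0, 0, 0], "gripper": -1}, {"slide": [-0.017, 0.018, 0.5], "dr": [0, 0, 0], "gripper": -1}, {"slide": [-0.017, 0.018, 0.74], "dr": [0, 0, 0], "gripper": -1}, {"slide": [-0.017, 0.018, 0.8], "dr": [0, 0, 0], "gripper": -1}, {"slide": [-0.017, 0.018, 0.8], "dr": [0, 0, 0], "gripper": -1}, {"slide": [-0.017, 0.018, 0.8], "dr": [0, 0, 0], "gripper": 0.5}, {"slide": [-0.017, 0.018, 0.8], "dr": [0, 0, 0], "gripper": 0.5}, {"slide": [-0.017, 0.018, 0.8], "dr": [0, 0, 0], "gripper": 0.5}])

```text
time_s: 43.55
position: [0.6737, 0.1022, 0.0298]
tool_rot: [-2.175, -2.267, 0.0]
contact_force: [0.1, 0.2, 0.3]
opening: 0.754
grasp_force: 0.0
```

Request:
send_rows(commands=[{"slide": [0, 0, -0.2], "dr": [0, 0, 0], "gripper": 0.5}, {"slide": [0, 0, -0.6], "dr": [0, 0, 0], "gripper": 0.5}, {"slide": [0.3, 0, -0.65], "dr": [0, 0, 0], "gripper": -1}, {"slide": [0.7, 0, -0.65], "dr": [0, 0, 0], "gripper": -1}, {"slide": [0.7, 0, -0.65], "dr": [0, 0, 0], "gripper": -1}, {"slide": [0.7, 0, -0.65], "dr": [0, 0, 0], "gripper": -1}, {"slide": [0.7, 0, -0.65], "dr": [0, 0, 0], "gripper": -1}, {"slide": [0.7, 0, -0.65], "dr": [0, 0, 0], "gripper": -1}, {"slide": [0.7, 0, -0.65], "dr": [0, 0, 0], "gripper": -1}, {"slide": [0.7, 0, -0.65], "dr": [0, 0, 0], "gripper": -1}])

```text
time_s: 44.8
position: [0.6715, 0.1579, 0.0822]
tool_rot: [-2.176, -2.266, -0.0]
contact_force: [0.2, 0.0, 0.5]
opening: 0.005
grasp_force: 0.0
```

Request:
send_rows(commands=[{"slide": [0, 0, 0.4], "dr": [0, 0, 0], "gripper": -1}, {"slide": [0, 0, 0.77], "dr": [0, 0, 0], "gripper": -1}, {"slide": [0, 0, 0.77], "dr": [0, 0, 0], "gripper": -1}])

```text
time_s: 45.18
position: [0.6693, 0.1577, 0.0184]
tool_rot: [-2.173, -2.265, 0.007]
contact_force: [0.1, -0.3, -0.3]
opening: 0.008
grasp_force: 0.0
```

Run:
```python
from h import *
p,r,o=pose();print(p,tost(p),o["time_s"],o["opening"])
```

```text
[0.66945116 0.15769538 0.05486017] [ -1.2 198.9  56.9] 45.175 0.008006810550289211
```

Request:
send_rows(commands=[{"slide": [-0.1, 0, 0], "dr": [0, 0, 0], "gripper": -1}, {"slide": [-0.2, 0, 0], "dr": [0, 0, 0], "gripper": -1}, {"slide": [-0.3, 0, 0], "dr": [0, 0, 0], "gripper": -1}, {"slide": [-0.4, 0, 0], "dr": [0, 0, 0], "gripper": -1}, {"slide": [-0.5, 0, 0], "dr": [0, 0, 0], "gripper": -1}, {"slide": [-0.6, 0, 0], "dr": [0, 0, 0], "gripper": -1}, {"slide": [-0.7, 0, 0], "dr": [0, 0, 0], "gripper": -1}, {"slide": [-0.8, 0, 0], "dr": [0, 0, 0], "gripper": -1}])

```text
time_s: 46.18
position: [0.6742, 0.094, 0.0206]
tool_rot: [-2.175, -2.266, -0.001]
contact_force: [-0.2, -0.2, -0.4]
opening: 0.004
grasp_force: 0.4
```

Request:
send_rows(commands=[{"slide": [-0.1, 0, 0], "dr": [0, 0, 0], "gripper": -1}, {"slide": [-0.2, 0, 0], "dr": [0, 0, 0], "gripper": -1}, {"slide": [-0.3, 0, 0], "dr": [0, 0, 0], "gripper": -1}, {"slide": [-0.4, 0, 0], "dr": [0, 0, 0], "gripper": -1}, {"slide": [-0.5, 0, 0], "dr": [0, 0, 0], "gripper": -1}, {"slide": [-0.6, 0, 0], "dr": [0, 0, 0], "gripper": -1}])

```text
time_s: 46.92
position: [0.6761, 0.0457, 0.0206]
tool_rot: [-2.175, -2.267, -0.0]
contact_force: [-0.3, 1.4, -1.1]
opening: 0.005
grasp_force: 0.6
```

Request:
send_rows(commands=[{"slide": [-0.04, 0, 0], "dr": [0, 0, 0], "gripper": -1}, {"slide": [-0.08, 0, 0], "dr": [0, 0, 0], "gripper": -1}, {"slide": [-0.1, 0, 0], "dr": [0, 0, 0], "gripper": -1}])

```text
time_s: 47.3
position: [0.6763, 0.0382, 0.0206]
tool_rot: [-2.175, -2.267, 0.0]
contact_force: [-0.7, 0.9, -0.1]
opening: 0.004
grasp_force: 0.4
```

Run:
```python
from h import *
p,r,o=pose();print(p,tost(p),o["time_s"],o["contact_force"])
for n in("top","scene"): print(n,[tuple(map(float,b)) for b in blobs(n,camera(n))])
```

```text
[0.67633451 0.03817355 0.05710562] [ 1.  79.2 59.2] 47.3 [-0.66325238  0.92370104 -0.13415338]
top [(370.7, 180.6, 679.0), (371.7, 194.7, 847.0), (151.0, 266.1, 291.0), (374.2, 330.0, 747.0)]
scene [(255.3, 196.0, 164.0), (468.6, 195.9, 157.0), (290.7, 279.5, 721.0), (297.4, 295.9, 1606.0)]
```

Request:
send_rows(commands=[{"slide": [-0.03, 0, 0], "dr": [0, 0, 0], "gripper": -1}, {"slide": [-0.04, 0, 0], "dr": [0, 0, 0], "gripper": -1}, {"slide": [-0.04, 0, 0], "dr": [0, 0, 0], "gripper": -1}])

```text
time_s: 47.78
position: [0.6764, 0.0362, 0.0206]
tool_rot: [-2.174, -2.267, -0.001]
contact_force: [-1.2, 3.9, 0.0]
opening: 0.008
grasp_force: 1.7
```

Request:
send_rows(commands=[{"slide": [-0.025, 0, 0], "dr": [0, 0, 0], "gripper": -1}, {"slide": [-0.025, 0, 0], "dr": [0, 0, 0], "gripper": -1}])

```text
time_s: 48.02
position: [0.6764, 0.0354, 0.0207]
tool_rot: [-2.172, -2.267, -0.003]
contact_force: [-1.2, 5.0, 1.4]
opening: 0.004
grasp_force: 2.9
```

Request:
send_rows(commands=[{"slide": [-0.02, 0, 0], "dr": [0, 0, 0], "gripper": -1}, {"slide": [-0.02, 0, 0], "dr": [0, 0, 0], "gripper": -1}])

```text
time_s: 48.28
position: [0.6763, 0.0354, 0.0207]
tool_rot: [-2.17, -2.266, -0.005]
contact_force: [-1.9, 8.5, 1.7]
opening: 0.008
grasp_force: 4.0
```

The train is now tight against the end stop: the push force rises with the rear of the last carton at y ≈ 67. I'll back off and lift, and meanwhile enlarge the eyelets from the saved w2 and w3 views.

Request:
send_rows(commands=[{"slide": [0.1, 0, 0], "dr": [0, 0, 0], "gripper": -1}, {"slide": [0.2, 0, 0], "dr": [0, 0, 0], "gripper": -1}, {"slide": [0.3, 0, -0.4], "dr": [0, 0, 0], "gripper": -1}, {"slide": [0.3, 0, -0.9], "dr": [0, 0, 0], "gripper": -1}, {"slide": [0.3, 0, -1], "dr": [0, 0, 0], "gripper": 1}])

```text
time_s: 48.9
position: [0.678, 0.0548, 0.1035]
tool_rot: [2.173, 2.263, 0.005]
contact_force: [0.7, 0.3, -0.7]
opening: 0.095
grasp_force: 0.0
```

Run:
```python
from h import *
p,r,o=pose();print(p,tost(p),o["time_s"])
a=cv2.imread("pics/w2.png")[225:325,500:640];b=cv2.imread("pics/w3.png")[225:345,520:640]
cv2.imwrite("pics/eyes.png",np.hstack([cv2.resize(a,(420,300),interpolation=3),cv2.resize(b,(300,300),interpolation=3)]))
w2=dict(fx=371.648,fy=371.648,cx=315.8395,cy=239.224,fish=1,xyz=np.array([0.50444541,0.20945662,0.30224518]),rotation=np.array([-0.28557342,0.04098907,-0.28719114]))
w3=dict(w2,xyz=np.array([0.50246531,0.20991073,0.28806139]),rotation=np.array([-0.28237209,0.0371939,-0.28446207]))
for w in(w2,w3): print(proj(np.array([st(q) for q in[(-36,85,71),(-33,68,88),(-33,102,88),(30,85,71),(33,68,88),(33,102,88)]]),w).round(1).tolist())
```

```text
[0.67777081 0.05486017 0.13999056] [  3.1  95.8 142.1] 48.9
[[536.7, 302.3], [551.0, 327.9], [549.6, 291.5], [596.9, 274.5], [610.9, 298.0], [611.5, 262.3]]
[[546.1, 311.3], [560.7, 337.9], [560.3, 300.7], [607.1, 282.0], [621.3, 306.3], [622.8, 269.8]]
```

View pics/eyes.png

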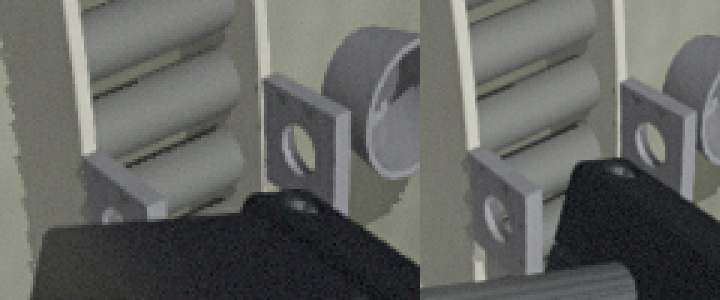

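Run:
```python
from h import *
T=camera_params("top");S=camera_params("scene")
def tri(a,b):
    f=lambda P:np.r_[(proj(P,T)[0]-a),(proj(P,S)[0]-b)]
    s=least_squares(f,[.5,.4,0]);return s.x.round(4),f(s.x).round(1)
print("handle",tri([151.0,266.1],[468.5,196.0]));print("tip",tri([152.2,211.5],[493.5,238]))
# fine: masks
for n,c in(("top",(151,266)),("scene",(468,196))):
    im=cv2.imread(f"pics/{n}0.png");m=cv2.inRange(cv2.cvtColor(im,cv2.COLOR_BGR2HSV),(0,70,20),(20,255,170));q=np.zeros_like(m);q[c[1]-25:c[1]+25,c[0]-25:c[0]+25]=m[c[1]-25:c[1]+25,c[0]-25:c[0]+25]
    k=np.column_stack(np.nonzero(q)[::-1]).astype(np.float32);print(n,cv2.minAreaRect(k),len(k))
p,r,o=pose();print(p,o["qpos"].round(2))
w=camera_params("wrist");print("cam off tool",r.inv().apply(w["xyz"]-p).round(4))
```

```text
handle (array([0.5046, 0.3908, 0.0211]), array([-0.1, -0. , -0.1,  0. ]))
tip (array([0.6386, 0.3972, 0.0134]), array([-0.4, -0.1, -0.4,  0.1]))
top ((151.0, 266.0), (28.0, 10.0), 90.0) 304
scene ((467.1153259277344, 196.92306518554688), (24.406808853149414, 10.816654205322266), 56.3099365234375) 240
[0.67777081 0.05486017 0.13999056] [-0.16  0.87  0.03  1.48 -0.03  0.78 -0.09]
cam off tool [ 0.0736 -0.0002 -0.1472]
```

Run:
```python
from h import *
yb=.048-np.pi/2
plan([.493,.390,.09],yb,n=5)
```

```text
0 slide [ 0.856 -0.428  0.122] dr [ 0.001 -0.001  0.299]
1 slide [ 0.683 -0.671  0.122] dr [ 0.001 -0.001  0.299]
2 slide [ 0.444 -0.848  0.122] dr [ 0.001 -0.001  0.299]
3 slide [ 0.161 -0.943  0.123] dr [ 0.001 -0.001  0.299]
4 slide [-0.137 -0.947  0.124] dr [ 0.001 -0.001  0.299]
```

Request:
send_rows(commands=[{"slide": [0.43, -0.21, 0.05], "dr": [0, 0, 0.15], "gripper": 0.4}, {"slide": [0.856, -0.428, 0.122], "dr": [0, 0, 0.299], "gripper": 0.4}])

```text
time_s: 49.15
position: [0.6381, 0.122, 0.0901]
tool_rot: [2.509, 1.89, -0.001]
contact_force: [-0.4, 0.5, -0.7]
opening: 0.322
grasp_force: 0.0
```

Request:
send_rows(commands=[{"slide": [0.34, -0.34, 0.06], "dr": [0, 0, 0.15], "gripper": 0.4}, {"slide": [0.683, -0.671, 0.122], "dr": [0, 0, 0.299], "gripper": 0.4}])

```text
time_s: 49.4
position: [0.6005, 0.1896, 0.08]
tool_rot: [2.772, 1.478, -0.003]
contact_force: [0.6, 0.5, -0.7]
opening: 0.549
grasp_force: 0.0
```

Request:
send_rows(commands=[{"slide": [0.22, -0.42, 0.06], "dr": [0, 0, 0.15], "gripper": 0.4}, {"slide": [0.444, -0.848, 0.122], "dr": [0, 0, 0.299], "gripper": 0.4}])

```text
time_s: 49.65
position: [0.5638, 0.2566, 0.0703]
tool_rot: [2.967, 1.027, -0.002]
contact_force: [-0.9, 0.7, 0.7]
opening: 0.696
grasp_force: 0.0
```

Request:
send_rows(commands=[{"slide": [0.08, -0.47, 0.06], "dr": [0, 0, 0.15], "gripper": 0.4}, {"slide": [0.161, -0.943, 0.123], "dr": [0, 0, 0.299], "gripper": 0.4}])

```text
time_s: 49.9
position: [0.5269, 0.3237, 0.0605]
tool_rot: [3.091, 0.552, -0.001]
contact_force: [0.0, 0.1, -0.0]
opening: 0.698
grasp_force: 0.0
```

Request:
send_rows(commands=[{"slide": [-0.07, -0.47, 0.06], "dr": [0, 0, 0.15], "gripper": 0.4}, {"slide": [-0.137, -0.947, 0.124], "dr": [0, 0, 0.299], "gripper": 0.4}, {"slide": [-0.137, -0.947, 0.124], "dr": [0, 0, 0.299], "gripper": 0.4}, {"slide": [-0.137, -0.947, 0.124], "dr": [0, 0, 0.299], "gripper": 0.4}])

```text
time_s: 50.4
position: [0.4914, 0.389, 0.0511]
tool_rot: [3.139, 0.073, 0.001]
contact_force: [-0.6, -0.4, -0.2]
opening: 0.701
grasp_force: 0.0
```

Run:
```python
from h import *
p,r,o=pose();print(p,o["tool_rot"],o["time_s"],o["opening"],o["qpos"].round(2))
w=wp();im=camera("wrist");cv2.imwrite("pics/w7.png",im[:,:,::-1])
B=frame([.505,.391,0,.048]);print("pred tip, shoulder, handle front corners",proj(B(np.array([[135,0,12],[35,0,12],[35,12,24],[35,-12,24]])/1e3),w).round(1).tolist())
cv2.imwrite("pics/w7c.png",im[:400,100:540,::-1])
plan([.493,.390,.006],.048-np.pi/2,n=2)
```

```text
[0.49137721 0.38911136 0.08763306] [3.13850510e+00 7.33771128e-02 7.49926587e-04] 50.4 0.7013480257455994 [-1.    0.95  0.49  1.69 -0.66  0.67 -1.68]
pred tip, shoulder, handle front corners [[314.6, 10.5], [314.8, 172.5], [293.7, 174.8], [335.9, 174.8]]
0 slide [ 0.007 -0.01   0.512] dr [ 0.001 -0.    -0.001]
1 slide [ 0.007 -0.009  0.512] dr [ 0.001 -0.    -0.001]
```

View pics/w7c.png

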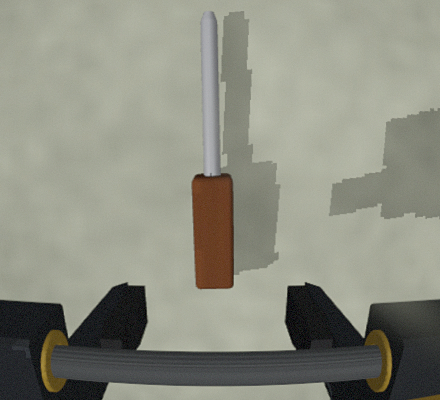

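Wrist crop offset by 100: rod tip at (308,11), shoulder at (311,175), handle 292–332 wide. That puts the bar at about (0.5035, 0.3925) with yaw 0.07.

Run:
```python
from h import *
plan([.4915,.3917,.006],.07-np.pi/2,n=2)
```

```text
0 slide [-0.002 -0.021  0.512] dr [ 0.001 -0.    -0.012]
1 slide [-0.002 -0.02   0.512] dr [ 0.001 -0.    -0.012]
```

Request:
send_rows(commands=[{"slide": [0, -0.02, 0.25], "dr": [0, 0, -0.012], "gripper": 0.4}, {"slide": [0, -0.02, 0.51], "dr": [0, 0, -0.012], "gripper": 0.4}])

```text
time_s: 50.7
position: [0.491, 0.3915, 0.0094]
tool_rot: [-3.14, -0.091, 0.001]
contact_force: [-1.2, 0.7, -0.4]
opening: 0.697
grasp_force: 0.0
```

Request:
send_rows(commands=[{"slide": [0, -0.02, 0.25], "dr": [0, 0, -0.012], "gripper": 0.4}, {"slide": [0, -0.02, 0.46], "dr": [0, 0, -0.012], "gripper": 0.4}, {"slide": [0, -0.02, 0.46], "dr": [0, 0, -0.012], "gripper": 0.4}])

```text
time_s: 51.08
position: [0.4896, 0.3931, -0.0279]
tool_rot: [3.138, 0.112, -0.004]
contact_force: [-1.2, 0.3, 0.1]
opening: 0.702
grasp_force: 0.0
```

Run:
```python
from h import *
p,r,o=pose();print(p,o["contact_force"]);plan([.4915,.3917,.006],.07-np.pi/2,n=1)
```

```text
[0.48967944 0.39311733 0.00860902] [-1.19637     0.33510234  0.08055825]
0 slide [0.022 0.019 0.033] dr [0.001 0.003 0.001]
```

Request:
send_rows(commands=[{"slide": [0.02, 0.015, 0.025], "dr": [0, 0, 0], "gripper": 0.4}, {"slide": [0.02, 0.015, 0.025], "dr": [0, 0, 0], "gripper": -1}, {"slide": [0.02, 0.015, 0.025], "dr": [0, 0, 0], "gripper": -1}, {"slide": [0.02, 0.015, 0.025], "dr": [0, 0, 0], "gripper": -1}, {"slide": [0.02, 0.015, 0.025], "dr": [0, 0, 0], "gripper": -1}, {"slide": [0.02, 0.015, 0.025], "dr": [0, 0, 0], "gripper": -1}, {"slide": [0.02, 0.015, 0.025], "dr": [0, 0, 0], "gripper": -1}, {"slide": [0.02, 0.015, 0.025], "dr": [0, 0, 0], "gripper": -1}, {"slide": [0.02, 0.015, 0.025], "dr": [0, 0, 0], "gripper": -1}, {"slide": [0.02, 0.015, 0.025], "dr": [0, 0, 0], "gripper": -1}], grip_force=35)

```text
time_s: 52.32
position: [0.4924, 0.3923, -0.0278]
tool_rot: [3.139, 0.112, -0.0]
contact_force: [-1.3, -3.0, 6.0]
opening: 0.27
grasp_force: 34.9
```

Run:
```python
from h import *
p,r,o=pose();print(p,r.as_matrix().round(3).tolist(),o["opening"],o["grasp_force"],o["contact_force"].round(1),o["time_s"])
```

```text
[0.49244893 0.39230401 0.0087349 ] [[0.997, 0.071, -0.0], [0.071, -0.997, -0.0], [-0.0, 0.0, -1.0]] 0.2702593290748441 34.895474910736084 [-1.3 -3.   6. ] 52.325
```

Request:
send_rows(commands=[{"slide": [0, 0, -0.15], "dr": [0, 0, 0], "gripper": -1}, {"slide": [0, 0, -0.4], "dr": [0, 0, 0], "gripper": -1}, {"slide": [0, 0, -0.74], "dr": [0, 0, 0], "gripper": -1}, {"slide": [0, 0, -0.74], "dr": [0, 0, 0], "gripper": -1}])

```text
time_s: 52.82
position: [0.4943, 0.3943, 0.034]
tool_rot: [-3.136, -0.113, -0.008]
contact_force: [0.5, -0.5, -2.7]
opening: 0.272
grasp_force: 34.9
```

Run:
```python
from h import *
p,r,o=pose();print(p,o["opening"],o["grasp_force"],o["contact_force"].round(1))
t=st([-208,85,0]);t[2]=.068;print(t);plan(t,V[3]-np.pi/2,n=5)
```

```text
[0.49414509 0.39413139 0.07051498] 0.2720179656865224 34.89451289176941 [ 0.5 -0.5 -2.7]
[0.46727623 0.03576208 0.068     ]
0 slide [-0.131  0.889  0.003] dr [-0.001 -0.001  0.006]
1 slide [-0.126  0.89   0.004] dr [-0.001 -0.001  0.006]
2 slide [-0.12   0.89   0.004] dr [-0.001 -0.001  0.006]
3 slide [-0.114  0.891  0.005] dr [-0.001 -0.001  0.006]
4 slide [-0.108  0.892  0.006] dr [-0.001 -0.001  0.006]
```

Request:
send_rows(commands=[{"slide": [-0.065, 0.44, 0], "dr": [0, 0, 0.003], "gripper": -1}, {"slide": [-0.131, 0.889, 0], "dr": [0, 0, 0.006], "gripper": -1}])

```text
time_s: 53.08
position: [0.4864, 0.3209, 0.0307]
tool_rot: [-3.14, -0.105, 0.0]
contact_force: [-0.1, -0.3, -0.6]
opening: 0.277
grasp_force: 34.9
```

Request:
send_rows(commands=[{"slide": [-0.063, 0.44, 0], "dr": [0, 0, 0.003], "gripper": -1}, {"slide": [-0.126, 0.89, 0], "dr": [0, 0, 0.006], "gripper": -1}])

```text
time_s: 53.32
position: [0.4812, 0.2486, 0.0308]
tool_rot: [3.14, 0.094, -0.0]
contact_force: [0.3, -0.9, -1.6]
opening: 0.267
grasp_force: 34.9
```

Request:
send_rows(commands=[{"slide": [-0.06, 0.44, 0], "dr": [0, 0, 0.003], "gripper": -1}, {"slide": [-0.12, 0.89, 0], "dr": [0, 0, 0.006], "gripper": -1}])

```text
time_s: 53.58
position: [0.476, 0.1769, 0.0309]
tool_rot: [-3.14, -0.083, 0.0]
contact_force: [0.3, 0.3, -2.3]
opening: 0.267
grasp_force: 34.9
```

Request:
send_rows(commands=[{"slide": [-0.057, 0.44, 0], "dr": [0, 0, 0.003], "gripper": -1}, {"slide": [-0.114, 0.891, 0], "dr": [0, 0, 0.006], "gripper": -1}])

```text
time_s: 53.82
position: [0.4708, 0.1052, 0.0309]
tool_rot: [-3.141, -0.073, -0.0]
contact_force: [0.4, -0.3, -1.3]
opening: 0.271
grasp_force: 34.9
```

Request:
send_rows(commands=[{"slide": [-0.054, 0.44, 0], "dr": [0, 0, 0.003], "gripper": -1}, {"slide": [-0.1, 0.8, 0], "dr": [0, 0, 0.006], "gripper": -1}, {"slide": [-0.108, 0.892, 0], "dr": [0, 0, 0.006], "gripper": -1}, {"slide": [-0.108, 0.892, 0], "dr": [0, 0, 0.006], "gripper": -1}])

```text
time_s: 54.32
position: [0.4657, 0.0349, 0.031]
tool_rot: [-3.14, -0.063, 0.0]
contact_force: [0.0, -0.4, -2.4]
opening: 0.268
grasp_force: 34.9
```

Run:
```python
from h import *
p,r,o=pose();print(p,tost(p),o["opening"],o["grasp_force"],o["time_s"])
t=st([-208,85,0]);t[2]=.068;plan(t,V[3]-np.pi/2,n=1)
```

```text
[0.46571931 0.03490123 0.06752963] [-209.6   84.2   69.6] 0.2683134676797646 34.89444136619568 54.325
0 slide [ 0.02  -0.01  -0.006] dr [-0.001  0.     0.001]
```

Request:
send_rows(commands=[{"slide": [0.02, -0.01, -0.005], "dr": [0, 0, 0], "gripper": -1}, {"slide": [0.02, -0.01, -0.005], "dr": [0, 0, 0], "gripper": -1}, {"slide": [0.02, -0.01, -0.005], "dr": [0, 0, 0], "gripper": -1}])

```text
time_s: 54.7
position: [0.4672, 0.0361, 0.0315]
tool_rot: [-3.141, -0.065, -0.0]
contact_force: [0.1, -0.1, -1.9]
opening: 0.264
grasp_force: 34.9
```

Run:
```python
from h import *
p,r,o=pose();print(p,tost(p),o["contact_force"].round(1),o["moment"].round(2),r.as_matrix()[:,0].round(4),V[3])
w=wp();im=camera("wrist");cv2.imwrite("pics/w8.png",im[:,:,::-1])
g=cv2.cvtColor(im,cv2.COLOR_RGB2GRAY)
rod=lambda x,dy=0,dz=0:p+r.apply([x,dy,0])+[0,0,.0033+dz]
for x in(.06,.09,.12,.14,.147):
    u,v=proj(rod(x),w)[0];e=proj(np.array([rod(x,-.005),rod(x,.005)]),w)[:,0]
    print(x,round(u,1),round(v,1),e.round(1),g[int(round(v)),int(u)-16:int(u)+17].tolist())
u,v=proj(rod(.147),w)[0];print("col up the tip",[(int(k),int(g[int(k),int(round(u))])) for k in range(int(v)-14,int(v)+14,2)])
print("holes",proj(np.array([[.0,.0,.0]])+np.array([st([-36,85,73]),st([30,85,73])]),w))
```

```text
[0.46716038 0.03608037 0.06804465] [-208.1   85.3   70.1] [ 0.1 -0.1 -1.9] [-0.05  0.21 -0.01] [9.991e-01 4.160e-02 1.000e-04] 0.039469139448500036
0.06 318.1 165.1 [305.1 331. ] [188, 188, 177, 163, 162, 166, 176, 180, 182, 190, 188, 189, 186, 181, 180, 181, 180, 175, 175, 170, 162, 154, 149, 138, 137, 131, 130, 122, 138, 172, 193, 190, 189]
0.09 318.1 87.9 [304.9 331.3] [179, 178, 181, 175, 155, 160, 166, 177, 177, 182, 184, 185, 184, 185, 182, 182, 180, 181, 176, 173, 169, 160, 156, 145, 137, 131, 127, 123, 116, 108, 146, 186, 186]
0.12 318.1 14.4 [305.  331.1] [177, 175, 178, 177, 171, 153, 157, 164, 171, 173, 175, 176, 178, 177, 178, 179, 179, 177, 178, 173, 166, 162, 158, 152, 148, 139, 132, 134, 130, 124, 125, 153, 175]
0.14 318.0 -30.1 [305.2 330.8] [35, 31, 34, 29, 31, 30, 30, 36, 23, 33, 33, 29, 36, 22, 31, 29, 28, 29, 38, 26, 27, 35, 19, 32, 30, 28, 27, 28, 24, 33, 38, 15, 28]
0.147 318.0 -44.7 [305.3 330.7] [32, 23, 28, 26, 19, 23, 29, 36, 29, 28, 38, 22, 28, 26, 34, 30, 32, 27, 21, 23, 31, 28, 33, 24, 29, 21, 27, 31, 23, 36, 37, 28, 38]
col up the tip [(-58, 98), (-56, 79), (-54, 92), (-52, 44), (-50, 25), (-48, 27), (-46, 31), (-44, 35), (-42, 25), (-40, 36), (-38, 18), (-36, 29), (-34, 35), (-32, 24)]
holes [[ 319.57348622  -91.6174167 ]
 [ 319.39346784 -184.49860932]]
```

Request:
send_rows(commands=[{"slide": [0.1, 0.016, 0], "dr": [0, 0, -0.01], "gripper": -1}, {"slide": [0.15, 0.016, 0], "dr": [0, 0, -0.01], "gripper": -1}, {"slide": [0.2, 0.016, 0], "dr": [0, 0, -0.01], "gripper": -1}, {"slide": [0.2, 0.016, 0], "dr": [0, 0, -0.01], "gripper": -1}])

```text
time_s: 55.25
position: [0.4836, 0.0346, 0.0315]
tool_rot: [3.141, 0.079, 0.001]
contact_force: [0.7, -0.3, -1.6]
opening: 0.269
grasp_force: 34.9
```

Request:
send_rows(commands=[{"slide": [0.05, 0, 0], "dr": [0, 0, 0], "gripper": -1}, {"slide": [0.1, 0, 0], "dr": [0, 0, 0], "gripper": -1}, {"slide": [0.15, 0, 0], "dr": [0, 0, 0], "gripper": -1}])

```text
time_s: 55.62
position: [0.4955, 0.0353, 0.0316]
tool_rot: [-3.14, -0.079, -0.0]
contact_force: [-0.6, -0.2, -0.6]
opening: 0.271
grasp_force: 34.9
```

Run:
```python
from h import *
p,r,o=pose();print(p,tost(p),o["contact_force"].round(1),o["moment"].round(2),r.as_matrix()[:,0].round(4))
```

```text
[0.49546265 0.03526422 0.06808768] [-179.9   83.4   70.2] [-0.6 -0.2 -0.6] [-0.02  0.18  0.03] [9.987e-01 5.060e-02 1.000e-04]
```

Request:
send_rows(commands=[{"slide": [0.08, 0, 0], "dr": [0, 0, 0], "gripper": -1}, {"slide": [0.16, 0, 0], "dr": [0, 0, 0], "gripper": -1}, {"slide": [0.24, 0, 0], "dr": [0, 0, 0], "gripper": -1}, {"slide": [0.3, 0, 0], "dr": [0, 0, 0], "gripper": -1}])

```text
time_s: 56.12
position: [0.5196, 0.0365, 0.0316]
tool_rot: [-3.141, -0.08, -0.0]
contact_force: [-0.7, 0.4, -1.8]
opening: 0.268
grasp_force: 34.9
```

Request:
send_rows(commands=[{"slide": [0.08, 0, 0], "dr": [0, 0, 0], "gripper": -1}, {"slide": [0.16, 0, 0], "dr": [0, 0, 0], "gripper": -1}, {"slide": [0.24, 0, 0], "dr": [0, 0, 0], "gripper": -1}])

```text
time_s: 56.5
position: [0.5387, 0.0374, 0.0316]
tool_rot: [-3.141, -0.079, -0.0]
contact_force: [-0.4, 0.6, -2.3]
opening: 0.263
grasp_force: 34.9
```

Run:
```python
from h import *
p,r,o=pose();print(p,tost(p),o["contact_force"].round(1),o["moment"].round(2),r.as_matrix()[:,0].round(4))
w=wp();im=camera("wrist");cv2.imwrite("pics/w9.png",im[:,:,::-1]);np.save("w9.npy",[w],allow_pickle=True)
print("near hole,far hole",proj(np.array([st([-36,85,73]),st([30,85,73])]),w).round(0).tolist())
```

```text
[0.53871011 0.03743532 0.06807721] [-136.6   83.9   70.1] [-0.4  0.6 -2.3] [-0.04  0.16 -0.04] [0.9987 0.0506 0.    ]
near hole,far hole [[318.0, 62.0], [320.0, -82.0]]
```

Request:
send_rows(commands=[{"slide": [0.08, 0, 0], "dr": [0, 0, 0], "gripper": -1}, {"slide": [0.16, 0, 0], "dr": [0, 0, 0], "gripper": -1}, {"slide": [0.24, 0.002, 0], "dr": [0, 0, 0], "gripper": -1}, {"slide": [0.34, 0.004, 0], "dr": [0, 0, 0], "gripper": -1}])

```text
time_s: 57.05
position: [0.5658, 0.0385, 0.0315]
tool_rot: [-3.14, -0.079, 0.0]
contact_force: [0.4, 0.7, -1.6]
opening: 0.27
grasp_force: 34.9
```

Run:
```python
from h import *
p,r,o=pose();print(p,tost(p),o["contact_force"].round(1),o["moment"].round(2),o["opening"],r.as_matrix()[:,0].round(4))
```

```text
[0.56578225 0.03846881 0.06804561] [-109.5   83.8   70.1] [ 0.4  0.7 -1.6] [-0.01  0.21 -0.04] 0.26963638107455495 [ 9.987e-01  5.050e-02 -3.000e-04]
```

Request:
send_rows(commands=[{"slide": [0.08, 0, 0], "dr": [0, 0, 0], "gripper": -1}, {"slide": [0.16, 0, 0], "dr": [0, 0, 0], "gripper": -1}, {"slide": [0.24, 0.002, 0], "dr": [0, 0, 0], "gripper": -1}, {"slide": [0.275, 0.003, 0], "dr": [0, 0, 0], "gripper": -1}, {"slide": [0.275, 0.003, 0], "dr": [0, 0, 0], "gripper": -1}])

```text
time_s: 57.68
position: [0.5875, 0.0393, 0.0315]
tool_rot: [-3.141, -0.08, 0.0]
contact_force: [-0.4, 0.2, -1.7]
opening: 0.267
grasp_force: 34.9
```

Run:
```python
from h import *
p,r,o=pose();print(p,tost(p),o["contact_force"].round(1),o["moment"].round(2),o["opening"],o["time_s"])
w=camera("wrist")[0:330,170:470,::-1];s=camera("scene")[230:310,310:430,::-1]
w=cv2.resize(w,(400,440),interpolation=3);s=cv2.resize(s,(400,267),interpolation=3)
k=np.zeros((440,800,3),np.uint8);k[:,:400]=w;k[:267,400:]=s;cv2.imwrite("pics/last.png",k)
```

```text
[0.5874973  0.03932679 0.06803611] [-87.7  83.8  70.1] [-0.4  0.2 -1.7] [0.01 0.24 0.02] 0.267377094256279 57.675
```

View pics/last.png

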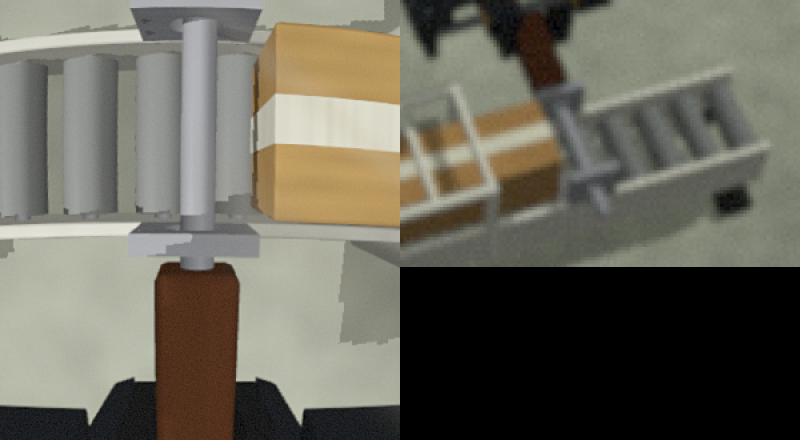

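The bar passes through both eyelets. In the scene crop its tip stands out beyond the far eyelet, and the last carton's rear face clears the rod. I'll release and retreat.

Request:
send_rows(commands=[{"slide": [0, 0, 0], "dr": [0, 0, 0], "gripper": 0.1}, {"slide": [0, 0, 0], "dr": [0, 0, 0], "gripper": 0.1}, {"slide": [0, 0, 0], "dr": [0, 0, 0], "gripper": 0.1}, {"slide": [0, 0, 0], "dr": [0, 0, 0], "gripper": 0.1}, {"slide": [0, 0, -0.2], "dr": [0, 0, 0], "gripper": 0.1}, {"slide": [0, 0, -0.5], "dr": [0, 0, 0], "gripper": 0.1}, {"slide": [0, 0, -1], "dr": [0, 0, 0], "gripper": 0.1}, {"slide": [0, 0, -1], "dr": [0, 0, 0], "gripper": 0.1}])

```text
time_s: 58.78
position: [0.5901, 0.0389, 0.1154]
tool_rot: [3.14, 0.079, 0.011]
contact_force: [-0.3, -0.0, 0.6]
opening: 0.554
grasp_force: 0.0
```

Request:
send_rows(commands=[{"slide": [-0.4, 0, -0.3], "dr": [0, 0, 0], "gripper": 0.1}, {"slide": [-0.9, 0, -0.5], "dr": [0, 0, 0], "gripper": 0.1}, {"slide": [-0.9, 0, -0.5], "dr": [0, 0, 0], "gripper": 0.1}, {"slide": [-0.9, 0, -0.5], "dr": [0, 0, 0], "gripper": 0.1}])

```text
time_s: 59.28
position: [0.5163, 0.0359, 0.1516]
tool_rot: [-3.14, -0.08, -0.002]
contact_force: [0.1, 1.2, 0.2]
opening: 0.552
grasp_force: 0.0
```

Run:
```python
from h import *
p,r,o=pose();print(p,o["contact_force"].round(1),o["time_s"])
for n in("top","scene"): print(n,[tuple(map(float,b)) for b in blobs(n,camera(n))])
S=camera_params("scene");im=camera("scene")
old=cv2.imread("pics/last.png")[:267,400:,::-1]
new=cv2.resize(im[230:310,310:430],(400,267),interpolation=3)
d=np.abs(new.astype(int)-old.astype(int)).sum(2)
tip=(proj(st([58,85,71]),S)[0]-[310,230])*3.333;print("tip px",tip.round(0))
x,y=tip.astype(int);print("mean diff near tip",d[y-20:y+20,x-20:x+20].mean(),"whole rod",d[90:200,150:220].mean(),"bg",d[120:200,250:350].mean())
```

```text
[0.51627396 0.03592617 0.18813431] [0.1 1.2 0.2] 59.275
top [(363.4, 180.4, 803.0), (362.0, 195.0, 1037.0), (374.2, 330.0, 746.0)]
scene [(255.7, 195.4, 160.0), (350.8, 244.1, 184.0), (290.8, 279.6, 773.0), (304.9, 290.5, 1056.0), (285.0, 306.8, 495.0)]
tip px [205. 215.]
mean diff near tip 14.145625 whole rod 11.443506493506494 bg 9.087625
```

```bash
python3 -c "
from workcell import robot
print(robot.finish_job())"
```

```text
the job is handed in; nothing more can be done
None
```

All four cartons are in the bay past the eyelets, the bar is locked through both with its tip standing out of the far one, and the job is handed in at about 59 s; the bowl, dish and scoop were never approached.

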